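# Load a tongued chocolate mould into the filling turntable

### The arm

A 7-joint arm with a two-finger parallel gripper is mounted at the origin on the work surface. World frame = base frame: x ahead of the robot, y to its left, z up, the work surface at z = 0. Lengths are in m, angles in rad, forces in N, time in s.
With the tool pointing down it reaches from about 0.4 to 0.85 m from the base axis. Payload 10.4 kg.
Tool frame: the origin (TCP) lies between the finger pads; the fingertips stand 19 mm ahead of it and the grasp point (between the pads) is the TCP; x points along the fingers, y is the direction in which the jaws open and shut, and the axes are right-handed (so a half turn about x gives the same grasp; the last joint's range is limited). The gripper opens to 87 mm and grips with 3 to 60 N. Pads are 19 mm wide; open, the fingers measure 117 mm over their backs; the gripper's body (75 mm by 190 mm) begins 51 mm behind the grasp point.
Start: joints at [1.252, 0.332, -0.065, 1.46, 0.022, 1.35, -0.088], TCP at [0.182, -0.598, 0.242] pointing down, gripper open.
Joint ranges: [-2.6, 2.6], [-0.5, 2.12], [-1.47, 1.34], [0.16, 2.42], [-1.27, 4.41], [0.06, 2.06], [-2.6, 2.6]. Speed limits (rad/s): [2.22, 2.22, 2.79, 2.79, 3.14, 3.14, 3.14].

### API

Orientations are given as a unit quaternion [x, y, z, w].
In Python, from bench import r gives the robot as it stands.
- The arm moves only by the tool drive_tool, never from a script. Its argument "motion" is a list of rows, each a list of 4 numbers: the shift along the tool's x, y, z in cm, then the turn about the tool's x in units of 5 degrees (1.0 is 5 degrees). In form: [[tx, ty, tz, twist], ...]. A call has 1 to 20 rows; each row is the pose to reach, as a shift and turn from the pose commanded when the call began, along the tool's axes at that moment; what a row does not reach only later rows make up. A row lasts 1/12 s, in which the tool goes at most 41.7 mm and 7.16 degrees, less where a joint would pass 70% of its speed; a pose out of reach is approached as far as the arm can. A call with a gripper value outside its range is refused whole. "grip" is the closure in counts, from 0 (fully open) to 255 (shut), set as the call begins (left out, the last holds). The fingers move at their own pace and stop on an object; "force" is the grip in N (left out, the last holds). Time passes only in rows, so rows that repeat a pose let the fingers close. It gives the time, the measured TCP pose, the force and the opening at its end, in the units of the state.
- r.read_state(): the state, without advancing time (a new reading comes with each control period).
- r.camera(name): name is "side" or "top"; returns the picture (384x512x3 uint8, red, green, blue); there is no depth.
- r.calibration(name): a dict with "fx", "fy", "cx", "cy" (pixels), "xyz" and "orientation" of the camera in the world. Camera axes: x right, y up, looking along -z (the intrinsics and any distortion apply to the point x, -y, -z); pixel columns grow to the right and rows downward; lengths in m; the calibration is good to about 2 mm. A picture is of the moment at which its call begins. calibration takes no time and is no camera call.
- r.close_job(): hands the job in, once; it reports no verdict.
The state is a dict: "time": time; "joint_positions": joint angles; "joint_vel": joint speeds; "joint_torque": joint torques, N m; "ee_pos": TCP position; "eef_rot": TCP orientation; "ft_force": force on the tool from outside, world axes, zero at the start; "torque": the same for the moment, N m; "width": finger opening in m.
Only numpy, scipy, OpenCV 4.12 (cv2) and the standard library are available. Lean on these libraries where they do the work, as an engineer would, in place of code of your own. Each camera call takes 0.05 s, during which the arm holds its last target.

### The job

Turn the filling turntable by its black post until its empty bay lines up with the fixed pointer. Then pick up the white mould that has a tongue on one end, angle the tongue under the lip of the empty bay's groove, and gently lower the other end, without letting it drop, until the mould lies flat and captive between the groove and the end stop. Leave it there, let go, and leave the domed mould, the jar and the spatula where they are.

Things in the scene. Friction and masses are not known exactly. Their poses are not given: they have to be found in the camera images.
- station: Dark steel stand of the turntable, fixed to the table (place and yaw vary). Origin on the table under the turntable's axis, z up. Its upright pointer tab (30 mm wide, 40 mm high) stands 244 mm from the axis along the stand's -x, roughly towards the robot: the loading point.
- turntable (a joint): Turntable angle (rad) about the vertical axis, growing anticlockwise seen from above; stops at -0.4 and 2.0. At 0 the empty bay points exactly at the pointer; it starts at 0.5 to 1.4, so turn it clockwise. Stiff pivot (0.6 N m, about 4 N at the post) that stays where left. Three equal radial bays 120 degrees apart: two hold fixed, filled moulds, one is empty.
- hub (a point): Centre of the top face of the aluminium disc (430 mm across), on the turning axis, 35 mm above the table; axes turn with the disc. The disc's -x points outward along the empty bay. A steel hub 52 mm across stands 32 mm above the disc.
- post (a point): Centre of the top of the black upright turning post, the only one: 22 mm diameter, 55 mm high above the disc (flange 34 mm across, 6 mm high, at its foot), top 90 mm above the table. Fixed to the disc 170 mm from the axis, 60 degrees clockwise (seen from above) of the empty bay.
- groove (a point): Empty bay's groove: middle of the foot of its back wall, on the bay floor (disc top, 35 mm above the table), 35 mm from the axis. Axes turn with the disc: +x in to the hub, -x outward along the bay, z up. A steel lip reaches 9 mm outward from the back wall, underside 9 mm and top 14 mm above the floor. Side cheeks 62 mm apart, 14 mm high, run 40 mm outward from the back wall.
- stop (a point): Empty bay's end stop: middle of the foot of its inner face, on the bay floor, 166 mm outward from the groove's back wall. 12 mm high, 8 mm thick; side tabs 64 mm apart reach 12 mm inward from it. Between these tabs and the groove's cheeks the sides of the bay are open, with room for fingers. Axes as groove.
- mould: Mould to load: white plastic block 150 x 56 x 24 mm (x, y, z), eight square cavities on top, 0.13 to 0.25 kg. Origin at the centre of the block's underside. From its +x end a tongue sticks out 12 mm, 50 mm wide, 5 mm thick, underside flush with the block's. 162 mm overall: 4 mm play in the bay. Lies loose, tongue roughly to the robot's left; grip across its 56 mm. In the bay +x points at the hub.
- tongue (a point): Middle of the lower edge of the mould's tongue tip: 87 mm from mould's origin along its +x. Axes as mould.
- plain_mould: Bystander: white mould of the same block size, 150 x 56 x 24 mm, with ten round domes on its top and no tongue. It does not fit. May lie nearer or farther than the right one. Origin under its centre.
- jar: Bystander: amber jar, 60 mm across, 85 mm high, on the table. Origin under its centre.
- spatula: Bystander: spatula, 240 mm long, lying on the table at the right.
Things that resemble listed ones, but are neither listed nor needed, are in the scene too. Leave any pink look-alike of the mould alone.

How it is judged:
On the way, in this order (a step that is already met when the one before it is completed fails the run):
1. the empty bay faces the pointer (within 0.1 rad), the mould not yet in it (value of joint turntable between -0.1 and 0.1 rad and distance between tongue and groove above 0.05 m), for 0.2 s.
2. the tongue is under the lip with the mould still angled (over 0.06 rad) (x of tongue in the frame of groove between -0.0085 and 0.004 m and z of tongue in the frame of groove below 0.008 m and y of tongue in the frame of groove between -0.008 and 0.008 m and angle between mould's own z axis and vertical above 0.06 rad), for 0.05 s.
At the end, for the whole second after the job is handed in: The empty bay still faces the pointer (within 0.12 rad) and the turntable is at rest; the mould lies in the bay, at rest: tongue tip within 7 mm of the groove's back wall and 7 mm of its middle, on the bay floor (within 4 mm), flat within 0.035 rad and along the bay within 0.1 rad (value of joint turntable between -0.12 and 0.12 rad and x of tongue in the frame of groove between -0.007 and 0.003 m and y of tongue in the frame of groove between -0.007 and 0.007 m and z of tongue in the frame of groove between -0.003 and 0.004 m and angle between mould's own z axis and vertical below 0.035 rad and angle between the x axis of mould and the x axis of groove, either way round below 0.1 rad and linear speed of mould below 0.01 m/s and angular speed of mould below 0.1 rad/s and velocity of joint turntable between -0.05 and 0.05 rad/s); the robot touches nothing.
It fails at once if the mould is let drop: it turns faster than 3 rad/s with its tongue in the groove (distance between tongue and groove below 0.012 m and angular speed of mould above 3 rad/s).
It fails at once if a bystander is moved more than 50 mm: the domed mould, jar or spatula (distance of any of plain_mould, jar, spatula from where it was at the start of the episode above 0.05 m).
It also fails if it takes over 64 s, if anything falls off the work surface, if the arm or the gripper's body presses on something with over 40 N, if the wrist force passes 120 N, or if a joint passes its speed limit or range.

## Working session

There is one attempt and no reset: what is moved stays moved. The work goes in short steps, Python scripts to look and compute and a tool call to move; the robot and the scene stay as the last step left them, time stands still between calls to the robot, and variables do not carry over. Pictures are saved under pics/ and viewed, and the job is handed in when it is done.

Besides the shell and the picture viewer there is one more tool, called after "Emit:" by a JSON object that holds its "op" and its "data", one argument or row to a line. drive_tool: Moves the arm, as the interface text tells. Its arguments: {"type":"object","properties":{"motion":{"type":"array","items":{"type":"array","items":{"type":"number"}}},"grip":{"type":"number"},"force":{"type":"number"}},"required":["motion"]}

```bash
mkdir -p pics; ls
python3 - <<'E'
from bench import r
import cv2
print(r.read_state())
for n in("top","side"):
    print(n,r.calibration(n)); cv2.imwrite(f"pics/{n}0.png",r.camera(n)[:,:,::-1])
E
```

```text
pics
{'time': 0.0, 'joint_positions': array([ 1.25243157,  0.33286522, -0.064697  ,  1.46093684,  0.02163738,
        1.34988568, -0.08852216]), 'joint_vel': array([ 0.00285476,  0.00038786, -0.00057874,  0.00140329, -0.00046917,
        0.0014954 , -0.00117721]), 'joint_torque': array([ 1.57091337e-03, -6.23238444e+01,  2.53707025e-02, -3.89887404e+01,
       -6.12074230e-02,  4.00154956e-02,  1.68704983e-04]), 'ee_pos': array([ 0.1820493 , -0.5975294 ,  0.24076021]), 'eef_rot': array([-0.69928028, -0.10467179,  0.69949682, -0.10370685]), 'ft_force': array([1.25122804, 0.36753223, 0.83574433]), 'torque': array([0.01230279, 0.0469333 , 0.0295415 ]), 'width': 0.08700831224981403}
top {'fx': 467.32709484945417, 'fy': 467.32709484945417, 'cx': 252.82460163543305, 'cy': 194.19482316144425, 'xyz': array([ 0.25962766, -0.04821632,  1.31486279]), 'orientation': array([ 0.05593063, -0.06304398, -0.70457299,  0.7046092 ])}
side {'fx': 348.2309119620539, 'fy': 348.2309119620539, 'cx': 255.24661012760703, 'cy': 190.3011889280046, 'xyz': array([0.24820093, 0.81463656, 0.65659583]), 'orientation': array([-0.05693506,  0.48442846,  0.86680224, -0.10364044])}
```

View pics/top0.png

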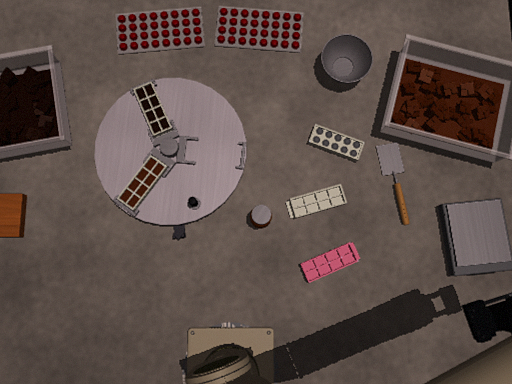

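View pics/side0.png

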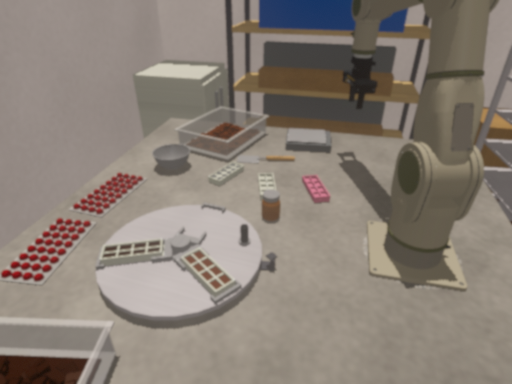

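```bash
cat > h.py <<'E'
import numpy as np, cv2
from scipy.spatial.transform import Rotation as R
from bench import r
def ray(n,u,v):
    c=r.calibration(n); d=np.array([(u-c['cx'])/c['fx'],-(v-c['cy'])/c['fy'],-1.])
    return np.array(c['xyz']),R.from_quat(c['orientation']).apply(d)
def onz(n,u,v,z):
    o,d=ray(n,u,v); return o+d*(z-o[2])/d[2]
def proj(n,p):
    c=r.calibration(n); q=R.from_quat(c['orientation']).inv().apply(np.array(p)-c['xyz'])
    return np.array([c['cx']+c['fx']*q[0]/-q[2], c['cy']+c['fy']*q[1]/q[2]])
def crop(src,out,x0,y0,x1,y1,s):
    im=cv2.imread(src) if isinstance(src,str) else src
    cv2.imwrite(out,cv2.resize(im[y0:y1,x0:x1],None,fx=s,fy=s,interpolation=cv2.INTER_CUBIC))
E
python3 - <<'E'
from h import *
crop("pics/top0.png","pics/c1.png",85,70,255,245,3.4)
crop("pics/top0.png","pics/c2.png",245,110,375,290,3.3)
im=cv2.imread("pics/top0.png")
hsv=cv2.cvtColor(im,cv2.COLOR_BGR2HSV)
# white mould
m=((im.min(2)>135)).astype(np.uint8)
print(proj('top',[0.182,-.598,.24]))
n,l,s,c=cv2.connectedComponentsWithStats(m)
for i in range(1,n):
    if s[i,4]>60: print(s[i],c[i])
E
```

```text
[492.26028674 308.45391993]
[309 126  51  33 312] [334.38141026 142.57051282]
[ 175  136   68   86 2585] [212.62205029 178.09168279]
[150 178  17  39 194] [158.65979381 196.6443299 ]
[304 187  40  27 544] [323.12683824 199.65625   ]
[291 198  15  19 184] [298.2173913  206.69565217]
```

View pics/c1.png

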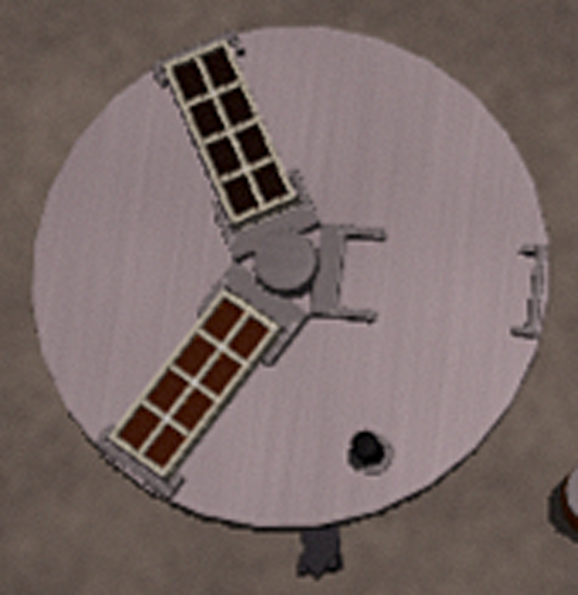

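View pics/c2.png

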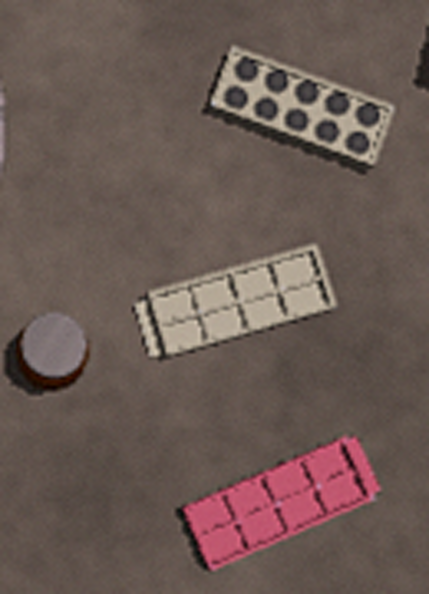

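Candidates: white square-cavity block with a tongue at its left end, (317,201), is the mould. The domed one at (336,141) is the bystander, and the pink one at (330,262) is the look-alike. The crop confirms this. Now measuring.

Run:
```python
from h import *
im=cv2.imread("pics/top0.png")
# disc ellipse
g=cv2.cvtColor(im,cv2.COLOR_BGR2GRAY)
lab=cv2.cvtColor(im,cv2.COLOR_BGR2LAB)
print(lab[150,110],lab[150,215],lab[110,90],lab[240,240],lab[200,318],lab[215,318])
sub=np.zeros_like(g); 
m=((lab[:,:,1].astype(int)>129)&(g>85)).astype(np.uint8); 
m[:70]=0;m[245:]=0;m[:,:85]=0;m[:,255:]=0
m=cv2.morphologyEx(m,cv2.MORPH_OPEN,np.ones((3,3)))
cs,_=cv2.findContours(m,cv2.RETR_EXTERNAL,cv2.CHAIN_APPROX_NONE)
c=max(cs,key=cv2.contourArea); h=cv2.convexHull(c)
pts=np.array([onz('top',*p[0],.035)[:2] for p in h])
A=np.c_[2*pts,np.ones(len(pts))];s=np.linalg.lstsq(A,(pts**2).sum(1),rcond=None)[0]
print('disc',s[:2],np.sqrt(s[2]+s[:2]@s[:2]))
C1=lambda x,y:(85+x/3.4-.35,70+y/3.4-.35)
C2=lambda x,y:(245+x/3.3-.35,110+y/3.3-.35)
print('hubtop',onz('top',*C1(286,263),.067))
print('post top',onz('top',*C1(366,446),.09))
print('pointer base',onz('top',*C1(319,565),.02), onz('top',*C1(320,572),.0),onz('top',*C1(320,530),.04))
print('stop tabs outer',onz('top',*C1(540,250),.047),onz('top',*C1(535,333),.047))
for p in [(150,293),(318,244),(336,305),(162,357)]: print(onz('top',*C2(*p),.024))
print('tongue',onz('top',*C2(135,303),.005),onz('top',*C2(151,356),.005))
m=((g>105)).astype(np.uint8);m[:180]=0;m[225:]=0;m[:,:280]=0;m[:,355:]=0
m=cv2.morphologyEx(m,cv2.MORPH_CLOSE,np.ones((5,5)))
cs,_=cv2.findContours(m,cv2.RETR_EXTERNAL,cv2.CHAIN_APPROX_NONE)
c=max(cs,key=cv2.contourArea);b=cv2.boxPoints(cv2.minAreaRect(c));print(b)
print([onz('top',*q,.02)[:2].round(4) for q in b])
print('jar',onz('top',*C2(54,344),.085))
crop("pics/side0.png","pics/c3.png",85,160,345,330,3)
```

```text
[142 134 129] [148 136 129] [106 131 134] [101 133 135] [190 130 136] [ 93 133 133]
disc [0.57656328 0.16965187] 0.31007938904107635
hubtop [0.60332948 0.17023995 0.067     ]
post top [0.44997928 0.09968685 0.09      ]
pointer base [0.36292476 0.14425882 0.02      ] [0.35874975 0.14625889 0.        ] [0.3894282  0.14120975 0.04      ]
stop tabs outer [ 0.62031293 -0.0350005   0.047     ] [ 0.55020525 -0.03109471  0.047     ]
[ 0.46721271 -0.16571557  0.024     ]
[ 0.50971364 -0.30991835  0.024     ]
[ 0.45703056 -0.32350715  0.024     ]
[ 0.41260384 -0.17506094  0.024     ]
tongue [ 0.46154811 -0.15441137  0.005     ] [ 0.41571169 -0.16752708  0.005     ]
[[284.48468 198.89153]
 [340.92133 182.5067 ]
 [346.72552 202.49901]
 [290.28888 218.88383]]
[array([ 0.4666, -0.1503]), array([ 0.5136, -0.3106]), array([ 0.4564, -0.325 ]), array([ 0.4101, -0.1658])]
jar [ 0.41584415 -0.08238558  0.085     ]
```

View pics/c3.png

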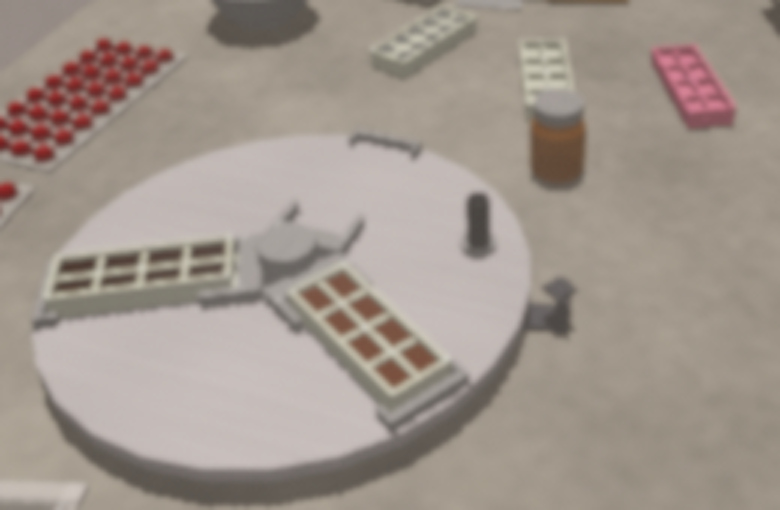

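Run:
```python
from h import *
im=cv2.imread("pics/top0.png")
g=cv2.cvtColor(im,cv2.COLOR_BGR2GRAY)
m=(g>118).astype(np.uint8)
m[:76]=0;m[228:]=0;m[:,:88]=0;m[:,250:]=0
m=cv2.morphologyEx(m,cv2.MORPH_OPEN,np.ones((5,5)))
c=np.vstack(cv2.findContours(m,cv2.RETR_EXTERNAL,cv2.CHAIN_APPROX_NONE)[0]); h=cv2.convexHull(c)
pts=np.array([onz('top',*p[0],.035)[:2] for p in h])
for k in range(6):
    A=np.c_[2*pts,np.ones(len(pts))];s=np.linalg.lstsq(A,(pts**2).sum(1),rcond=None)[0]
    R0=np.sqrt(s[2]+s[:2]@s[:2]); res=np.hypot(*(pts-s[:2]).T)-R0
    print('disc',s[:2],R0,len(pts),abs(res).max()); pts=pts[abs(res)<max(.004,1.5*res.std())]
ax=s[:2]
post=np.array([.44998,.09969])
for n,p in(('post',post),('ptr',np.array([.3615,.1446])),('stop',np.array([.5853,-.033]))):
    d=p-ax; print(n,np.hypot(*d),np.degrees(np.arctan2(d[1],d[0])))
```

```text
disc [0.60676744 0.17168155] 0.21284290447920573 46 0.0035058172571190704
disc [0.60676744 0.17168155] 0.21284290447920573 46 0.0035058172571190704
disc [0.60676744 0.17168155] 0.21284290447920573 46 0.0035058172571190704
disc [0.60676744 0.17168155] 0.21284290447920573 46 0.0035058172571190704
disc [0.60676744 0.17168155] 0.21284290447920573 46 0.0035058172571190704
disc [0.60676744 0.17168155] 0.21284290447920573 46 0.0035058172571190704
post 0.1725256053487191 -155.3369964278733
ptr 0.24675803538615496 -173.69913035314423
stop 0.205804242462698 -95.98741447324763
```

```bash
cat >> h.py <<'E'
def st(): 
    s=r.read_state(); return s
def yaw(q):  # jaw (tool y) direction in world, degrees
    v=R.from_quat(q).apply([0,1,0]); return np.degrees(np.arctan2(v[1],v[0]))
def tool(p):   # world displacement target -> tool cm from current pose
    s=st(); return R.from_quat(s['eef_rot']).inv().apply(np.array(p)-s['ee_pos'])*100
E
python3 - <<'E'
from h import *
s=st(); print(R.from_quat(s['eef_rot']).as_matrix().round(4),yaw(s['eef_rot']))
for p in [(.3,-.4,.24),(.45,.1,.24),(.45,.1,.13)]: print(tool(p).round(2))
E
```

```text
[[-4.000e-04  2.915e-01 -9.566e-01]
 [ 1.200e-03 -9.566e-01 -2.915e-01]
 [-1.000e+00 -1.200e-03  1.000e-04]] -73.05007433346735
[  0.1  -15.46 -17.04]
[  0.16 -58.91 -45.96]
[ 11.16 -58.9  -45.96]
```

Emit:
{"op": "drive_tool", "data": {
  "motion": [
    [0, -3.5, -3.5, 0],
    [0, -7, -7, 0],
    [0, -10, -10.5, -0.5],
    [0, -13, -14, -1],
    [0, -16, -17, -1.5],
    [0, -20, -20, -1.5],
    [0, -24, -22, -1.5],
    [0, -28, -24, -1.5],
    [0, -32, -27, -1.5],
    [0, -36, -30, -1.5],
    [0, -40, -33, -1.5],
    [0, -44, -36, -1.5],
    [0, -48, -39, -1.5],
    [0, -52, -42, -1.5],
    [0, -56, -44, -1.5],
    [0.2, -58.9, -46, -1.5],
    [0.2, -58.9, -46, -1.5],
    [0.2, -58.9, -46, -1.5]
  ],
  "grip": 60,
  "force": 12
}}

```text
time: 1.6
ee_pos: [0.4501, 0.1003, 0.2397]
eef_rot: [0.691, 0.149, -0.691, 0.15]
ft_force: [2.3, -1.1, -0.6]
width: 0.0669
```

Run:
```python
from h import *
s=st(); print(s['time'],s['ee_pos'],yaw(s['eef_rot']),s['joint_positions'].round(2),s['width'])
print(tool((.451,.1,.07)).round(2))
cv2.imwrite("pics/t1.png",r.camera('top')[:,:,::-1]);
```

```text
1.6 [0.45014347 0.10029117 0.23973386] -65.5785291199838 [ 0.59  0.02 -0.9   1.84  0.01  1.29 -1.46] 0.06691067518089344
[16.97  0.05 -0.06]
```

View pics/t1.png

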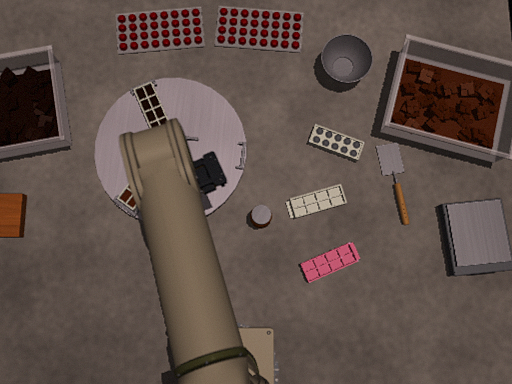

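Emit:
{"op": "drive_tool", "data": {
  "motion": [
    [3, 0, 0, 0],
    [6, 0, 0, 0],
    [9, 0, 0, 0],
    [11, 0, 0, 0],
    [13, 0, 0, 0],
    [15, 0, 0, 0],
    [16, 0, 0, 0],
    [17, 0, 0, 0],
    [17, 0, 0, 0]
  ]
}}

```text
time: 2.4
ee_pos: [0.4493, 0.0981, 0.0682]
eef_rot: [-0.69, -0.15, 0.692, -0.15]
ft_force: [-0.8, -0.9, -0.2]
width: 0.0668
```

Emit:
{"op": "drive_tool", "data": {
  "motion": [
    [0, 0, 0, 0],
    [0, 0, 0, 0],
    [0, 0, 0, 0],
    [0, 0, 0, 0],
    [0, 0, 0, 0],
    [0, 0, 0, 0],
    [0, 0, 0, 0],
    [0, 0, 0, 0]
  ],
  "grip": 255,
  "force": 12
}}

```text
time: 3.07
ee_pos: [0.4499, 0.0989, 0.0697]
eef_rot: [-0.691, -0.15, 0.691, -0.15]
ft_force: [1.4, -5.8, 2.5]
width: 0.0214
```

```bash
cat > arc.py <<'E'
from h import *
s=st(); p=s['ee_pos']; ax=np.array([.606,.171]); d=p[:2]-ax
a0=np.arctan2(d[1],d[0]);print(p,s['width'],np.hypot(*d),np.degrees(a0),s['ft_force'],s['joint_positions'].round(2))
for k in range(0,85,6):
    a=a0-np.radians(k); q=ax+np.hypot(*d)*np.array([np.cos(a),np.sin(a)])
    t=tool([*q,p[2]]); print(k,[round(x,1) for x in t],round(k/5,1))
E
python3 arc.py
```

```text
[0.4498908  0.09885639 0.06965684] 0.021428518796633413 0.1719732069485464 -155.19666289603958 [ 1.37209729 -5.83232091  2.46395845] [ 0.49  0.26 -0.87  2.03  0.25  0.95 -1.65]
0 [np.float64(0.0), np.float64(-0.0), np.float64(-0.0)] 0.0
6 [np.float64(0.0), np.float64(-1.8), np.float64(-0.1)] 1.2
12 [np.float64(0.0), np.float64(-3.6), np.float64(-0.4)] 2.4
18 [np.float64(0.0), np.float64(-5.3), np.float64(-0.8)] 3.6
24 [np.float64(0.0), np.float64(-7.0), np.float64(-1.4)] 4.8
30 [np.float64(0.0), np.float64(-8.6), np.float64(-2.3)] 6.0
36 [np.float64(0.0), np.float64(-10.1), np.float64(-3.2)] 7.2
42 [np.float64(0.0), np.float64(-11.5), np.float64(-4.4)] 8.4
48 [np.float64(0.0), np.float64(-12.8), np.float64(-5.6)] 9.6
54 [np.float64(0.0), np.float64(-14.0), np.float64(-7.0)] 10.8
60 [np.float64(0.0), np.float64(-14.9), np.float64(-8.5)] 12.0
66 [np.float64(0.0), np.float64(-15.8), np.float64(-10.1)] 13.2
72 [np.float64(0.0), np.float64(-16.4), np.float64(-11.8)] 14.4
78 [np.float64(0.0), np.float64(-16.9), np.float64(-13.5)] 15.6
84 [np.float64(0.0), np.float64(-17.2), np.float64(-15.3)] 16.8
```

Emit:
{"op": "drive_tool", "data": {
  "motion": [
    [0, -0.9, 0, 0.6],
    [0, -1.8, -0.1, 1.2],
    [0, -2.7, -0.2, 1.8],
    [0, -3.6, -0.4, 2.4],
    [0, -4.5, -0.6, 3.0],
    [0, -5.3, -0.8, 3.6],
    [0, -6.2, -1.1, 4.2],
    [0, -7, -1.4, 4.8],
    [0, -7.8, -1.8, 5.4],
    [0, -8.6, -2.3, 6],
    [0, -8.6, -2.3, 6]
  ]
}}

```text
time: 3.98
ee_pos: [0.4346, 0.1879, 0.0696]
eef_rot: [-0.706, 0.035, 0.707, 0.035]
ft_force: [-5.4, 3.1, 6.2]
width: 0.0215
```

```bash
python3 arc.py|head -2
```

```text
[0.43455705 0.18794165 0.0695936 ] 0.02151406799242923 0.17227798934785105 174.35646774451405 [-5.43780943  3.13833938  6.20406557] [ 0.25  0.28 -0.82  2.    0.25  0.96 -2.37]
0 [np.float64(0.0), np.float64(-0.0), np.float64(0.0)] 0.0
```

Emit:
{"op": "drive_tool", "data": {
  "motion": [
    [0, 0, 0, 0],
    [0, 0, 0, 0],
    [0, 0, 0, -1],
    [0, 0, 0, -2],
    [0, 0, 0, -3.4],
    [0, 0, 0, -4.8],
    [0, 0, 0, -6.2],
    [0, 0, 0, -7.6],
    [0, 0, 0, -9],
    [0, 0, 0, -10.4],
    [0, 0, 0, -11.8],
    [0, 0, 0, -13.2],
    [0, 0, 0, -14.6],
    [0, 0, 0, -16],
    [0, 0, 0, -17.4],
    [0, 0, 0, -18],
    [0, 0, 0, -18]
  ],
  "grip": 20
}}

```text
time: 5.4
ee_pos: [0.4358, 0.1854, 0.0694]
eef_rot: [-0.523, -0.476, 0.523, -0.476]
ft_force: [0.7, 0.1, 0.1]
width: 0.0801
```

Emit:
{"op": "drive_tool", "data": {
  "motion": [
    [0, 0, 0, -1],
    [0, 0, 0, -2],
    [0, 0, 0, -3.4],
    [0, 0, 0, -4.8],
    [0, 0, 0, -6.2],
    [0, 0, 0, -7.6],
    [0, 0, 0, -9],
    [0, 0, 0, -10.4],
    [0, 0, 0, -11.8],
    [0, 0, 0, -13.2],
    [0, 0, 0, -14.6],
    [0, 0, 0, -16],
    [0, 0, 0, -17.4],
    [0, 0, 0, -18],
    [0, 0, 0, -18]
  ]
}}

```text
time: 6.65
ee_pos: [0.4356, 0.1856, 0.0693]
eef_rot: [0.034, 0.706, -0.034, 0.706]
ft_force: [-0.5, -0.3, -0.6]
width: 0.0799
```

Emit:
{"op": "drive_tool", "data": {
  "motion": [
    [0, 0, 0, 0],
    [0, 0, 0, 0],
    [0, 0, 0, 0],
    [0, 0, 0, 0],
    [0, 0, 0, 0],
    [0, 0, 0, 0],
    [0, 0, 0, 0],
    [0, 0, 0, 0],
    [0, 0, 0, 0]
  ],
  "grip": 255
}}

```text
time: 7.4
ee_pos: [0.4355, 0.1862, 0.0695]
eef_rot: [0.034, 0.706, -0.034, 0.706]
ft_force: [0.3, -0.8, 0.9]
width: 0.0284
```

```bash
python3 arc.py|sed 's/np.float64//g'
```

```text
[0.43548047 0.18615714 0.06953766] 0.02835560444718038 0.17119185088451744 174.92044148177104 [ 0.29289976 -0.82080115  0.90081425] [ 0.66  0.62 -1.39  1.99  0.68  1.13  0.45]
0 [(0.0), (0.0), (0.0)] 0.0
6 [(-0.0), (1.8), (0.1)] 1.2
12 [(-0.0), (3.6), (0.3)] 2.4
18 [(-0.0), (5.3), (0.8)] 3.6
24 [(-0.0), (7.0), (1.4)] 4.8
30 [(-0.0), (8.6), (2.2)] 6.0
36 [(-0.0), (10.1), (3.2)] 7.2
42 [(-0.0), (11.5), (4.3)] 8.4
48 [(-0.0), (12.8), (5.6)] 9.6
54 [(-0.0), (13.9), (6.9)] 10.8
60 [(-0.0), (14.9), (8.4)] 12.0
66 [(-0.0), (15.7), (10.0)] 13.2
72 [(-0.0), (16.4), (11.7)] 14.4
78 [(-0.0), (16.9), (13.4)] 15.6
84 [(-0.0), (17.2), (15.2)] 16.8
```

Emit:
{"op": "drive_tool", "data": {
  "motion": [
    [0, 0, 0, 0],
    [0, 0, 0, 0],
    [0, 0.9, 0, 0.6],
    [0, 1.8, 0.1, 1.2],
    [0, 2.7, 0.2, 1.8],
    [0, 3.6, 0.3, 2.4],
    [0, 4.5, 0.6, 3.0],
    [0, 5.3, 0.8, 3.6],
    [0, 6.2, 1.1, 4.2],
    [0, 7, 1.4, 4.8],
    [0, 7.8, 1.8, 5.4],
    [0, 8.6, 2.2, 6],
    [0, 9.4, 2.7, 6.6],
    [0, 10.1, 3.2, 7.2],
    [0, 10.8, 3.7, 7.8],
    [0, 11.5, 4.3, 8.4],
    [0, 12.2, 4.9, 9.0],
    [0, 12.8, 5.6, 9.6],
    [0, 12.8, 5.6, 9.6],
    [0, 12.8, 5.6, 9.6]
  ]
}}

```text
time: 9.07
ee_pos: [0.5035, 0.3088, 0.0695]
eef_rot: [0.318, 0.632, -0.318, 0.631]
ft_force: [0.5, 4.8, -1.7]
width: 0.0218
```

```bash
python3 arc.py|sed 's/np.float64//g'|head -3
python3 - <<'E'
from h import *
im=r.camera('top')[:,:,::-1]; cv2.imwrite("pics/t2.png",im); crop(im,"pics/t2c.png",75,60,265,260,3)
E
```

```text
[0.5035468  0.30881501 0.06949004] 0.0217691136631474 0.1717254652258885 126.62751795892771 [ 0.45662023  4.81348211 -1.71792162] [ 0.18  0.67 -1.07  1.7   0.63  1.16 -0.43]
0 [(0.0), (0.0), (0.0)] 0.0
6 [(0.0), (1.8), (0.1)] 1.2
```

View pics/t2c.png

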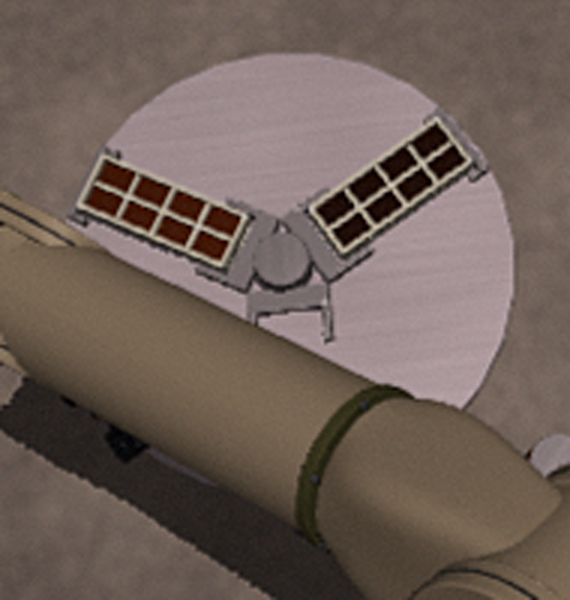

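Emit:
{"op": "drive_tool", "data": {
  "motion": [
    [0, 0, 0, 0],
    [0, 0, 0, 0],
    [0, 0, 0, 0],
    [0, 0, 0, 0],
    [-2, 0, 0, 0],
    [-5, 0, 0, 0],
    [-8, 0, 0, 0],
    [-12, 0, 0, 0],
    [-16, 0, 0, 0],
    [-17, 0, 0, 0],
    [-17, 0, 0, 0]
  ],
  "grip": 0
}}

```text
time: 10.03
ee_pos: [0.5045, 0.3091, 0.2431]
eef_rot: [0.32, 0.63, -0.317, 0.632]
ft_force: [0.1, -0.6, -0.3]
width: 0.084
```

Run:
```python
from h import *
s=st(); print(s['ee_pos'],yaw(s['eef_rot']),s['joint_positions'].round(2))
# mould geometry
tip=np.array([.4386,-.1595]); pl=np.array([.4834,-.3175]); 
d=(tip-pl)/np.linalg.norm(tip-pl); print(np.linalg.norm(tip-pl),np.degrees(np.arctan2(d[1],d[0])))
print(tip-.115*d)
for p in [(.40,.0,.24),(.47,-.25,.24)]: print(tool(p).round(2))
```

```text
[0.50449319 0.30912405 0.2431029 ] 36.44423233744493 [ 0.25  0.51 -1.19  1.51  0.48  1.44 -0.32]
0.1642286211352942 105.83038278103881
[ 0.4699709  -0.27013845]
[  0.19 -26.77  18.66]
[  0.17 -35.99  42.93]
```

Emit:
{"op": "drive_tool", "data": {
  "motion": [
    [0, -3, 2, 0.3],
    [0, -6, 4, 0.6],
    [0, -9, 6.2, 0.9],
    [0, -12, 8.4, 1.2],
    [0, -15, 10.5, 1.5],
    [0, -18, 12.5, 1.8],
    [0, -21, 14.6, 2.1],
    [0, -24, 16.7, 2.4],
    [0, -26.5, 18.7, 2.7],
    [0, -28, 22, 3],
    [0, -29, 25, 3.3],
    [0, -30, 28, 3.6],
    [0, -31.5, 31, 4],
    [0, -33, 34, 4],
    [0, -34, 37, 4],
    [0, -35, 40, 4],
    [0.2, -36, 43, 4],
    [0.2, -36, 43, 4],
    [0.2, -36, 43, 4]
  ]
}}

```text
time: 11.62
ee_pos: [0.4687, -0.2529, 0.2356]
eef_rot: [0.425, 0.567, -0.424, 0.565]
ft_force: [0.2, 1.2, -1.1]
width: 0.0869
```

Run:
```python
from h import *
s=st(); print(s['time'],s['ee_pos'],yaw(s['eef_rot']),s['joint_positions'].round(2),s['joint_vel'].round(2))
im=r.camera('top')[:,:,::-1]; cv2.imwrite("pics/t3.png",im)
```

```text
11.6167 [ 0.46870725 -0.25292808  0.23560198] 16.305553503424303 [ 1.27  0.27 -1.    1.67  0.23  1.33  0.52] [-0.01 -0.05 -0.05  0.02 -0.03  0.   -0.  ]
```

View pics/t3.png

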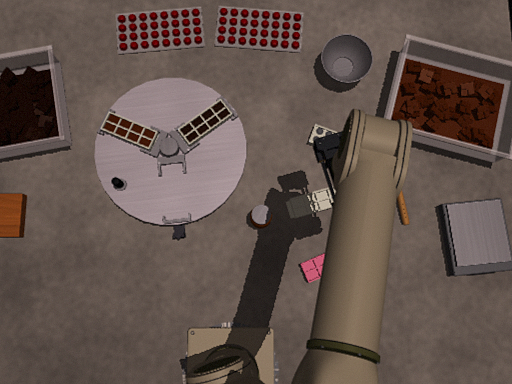

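Run:
```python
from h import *
crop("pics/t3.png","pics/t3c.png",140,125,210,250,6)
```

```text
(no output)
```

View pics/t3c.png

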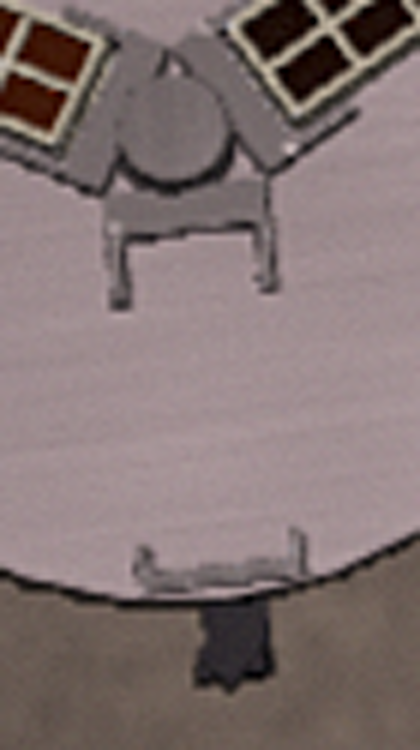

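Run:
```python
from h import *
C=lambda x,y:(140+(x+.5)/6-.5,125+(y+.5)/6-.5)
P={}
for n,x,y,z in [('lipL',130,237,.049),('lipR',255,222,.049),('chL',131,303,.049),('chR',260,290,.049),('stL',157,574,.047),('stR',288,566,.047),('tabL',153,552,.047),('tabR',291,537,.047),('hub',178,122,.067),('ptr',233,655,.02),('ptrBL',196,685,0.),('ptrBR',270,672,.0),('ptrTL',203,612,.04),('ptrTR',266,605,.04)]:
    P[n]=onz('top',*C(x,y),z)[:2]; print(n,P[n].round(4))
ang=lambda a,b:np.degrees(np.arctan2(*(b-a)[::-1]))
lm=(P['lipL']+P['lipR'])/2; sm=(P['stL']+P['stR'])/2
print(lm,sm,np.linalg.norm(lm-sm),'bay dir in',ang(sm,lm)); print('lipdir',ang(P['lipR'],P['lipL'])-90,'stdir',ang(P['stR'],P['stL'])-90)
print('ptr->hub',ang(P['ptr'],P['hub']),np.linalg.norm(P['ptr']-P['hub']))
ax=np.array([.606,.171]);print('ptr->ax',ang(P['ptr'],ax),np.linalg.norm(P['ptr']-ax), 'sm->ax',ang(sm,ax),np.linalg.norm(sm-ax))
crop("pics/t3.png","pics/t3d.png",280,110,370,290,4)
```

```text
lipL [0.5594 0.1928]
lipR [0.5666 0.1353]
chL [0.5282 0.1913]
chR [0.5344 0.1322]
stL [0.4031 0.1759]
stR [0.4068 0.1167]
tabL [0.4132 0.178 ]
tabR [0.4201 0.1156]
hub [0.6093 0.1691]
ptr [0.3687 0.1446]
ptrBL [0.3563 0.1644]
ptrBR [0.3624 0.1301]
ptrTL [0.3865 0.1557]
ptrTR [0.3897 0.1272]
[0.56297718 0.16401388] [0.40495811 0.14628454] 0.15901055240090906 bay dir in 6.401669844941421
lipdir 7.146684556378531 stdir 3.5438694601518677
ptr->hub 5.8200792615966055 0.24184164307528203
ptr->ax 6.35574163287744 0.23880310626273057 sm->ax 7.00859659497292 0.20255541048724618
```

Run:
```python
from h import *
print(tool((.470,-.270,.023)).round(2))
```

```text
[21.32 -0.41  1.87]
```

Emit:
{"op": "drive_tool", "data": {
  "motion": [
    [3, 0, 1, 0],
    [6, -0.4, 1.8, 0],
    [9, -0.4, 1.8, 0],
    [12, -0.4, 1.8, 0],
    [14, -0.4, 1.8, 0],
    [16, -0.4, 1.8, 0],
    [17, -0.4, 1.8, 0],
    [18, -0.4, 1.8, 0],
    [18, -0.4, 1.8, 0],
    [18, -0.4, 1.8, 0]
  ]
}}

```text
time: 12.5
ee_pos: [0.471, -0.2698, 0.0581]
eef_rot: [0.423, 0.566, -0.423, 0.567]
ft_force: [0.5, -0.1, 0.4]
width: 0.0873
```

Run:
```python
from h import *
print(tool((.470,-.270,.023)).round(2),st()['joint_vel'].round(3),yaw(st()['eef_rot']))
```

```text
[ 3.51 -0.1  -0.01] [ 0.005 -0.011 -0.008 -0.016 -0.003  0.006  0.002] 16.478245304630388
```

Emit:
{"op": "drive_tool", "data": {
  "motion": [
    [1, 0, 0, 0],
    [2, -0.1, 0, 0],
    [2.8, -0.1, 0, 0],
    [3.4, -0.1, 0, 0],
    [3.4, -0.1, 0, 0],
    [3.4, -0.1, 0, 0]
  ]
}}

```text
time: 13.0
ee_pos: [0.4697, -0.2701, 0.0232]
eef_rot: [0.423, 0.567, -0.423, 0.566]
ft_force: [0.6, -0.8, 0.6]
width: 0.0871
```

Emit:
{"op": "drive_tool", "data": {
  "motion": [
    [0, 0, 0, 0],
    [0, 0, 0, 0],
    [0, 0, 0, 0],
    [0, 0, 0, 0],
    [0, 0, 0, 0],
    [0, 0, 0, 0],
    [0, 0, 0, 0],
    [0, 0, 0, 0],
    [0, 0, 0, 0]
  ],
  "grip": 255,
  "force": 8
}}

```text
time: 13.75
ee_pos: [0.4698, -0.2705, 0.0237]
eef_rot: [0.423, 0.566, -0.423, 0.566]
ft_force: [-2.0, -0.7, 2.6]
width: 0.0557
```

Emit:
{"op": "drive_tool", "data": {
  "motion": [
    [-0.5, 0, 0, 0],
    [-1, 0, 0, 0],
    [-2, 0, 0, 0],
    [-3, 0, 0, 0],
    [-4, 0, 0, 0],
    [-5, 0, 0, 0],
    [-6, 0, 0, 0],
    [-7, 0, 0, 0],
    [-7, 0, 0, 0],
    [-7, 0, 0, 0]
  ]
}}

```text
time: 14.58
ee_pos: [0.47, -0.2706, 0.0942]
eef_rot: [0.423, 0.566, -0.424, 0.567]
ft_force: [-0.2, -0.3, -2.0]
width: 0.0559
```

Run:
```python
from h import *
s=st(); print(s['ft_force'],s['torque'],s['width'])
im=r.camera('side')[:,:,::-1]; crop(im,"pics/s4.png",200,80,400,230,4)
```

```text
[-0.15455157 -0.34960449 -2.03625126] [-0.07373356 -0.07011965 -0.00845325] 0.055915437920323156
```

View pics/s4.png

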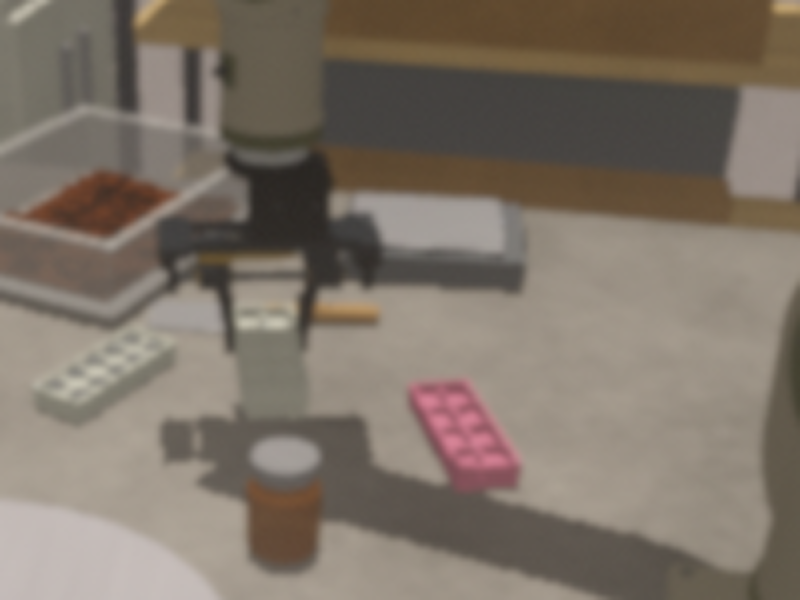

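```bash
cat > tilt.py <<'E'
from h import *
import sys
def onplane(n,u,v,p,nrm):
    o,d=ray(n,u,v); return o+d*np.dot(p-o,nrm)/np.dot(d,nrm)
E
python3 - <<'E'
from tilt import *
s=st(); p=s['ee_pos']; a=np.radians(yaw(s['eef_rot'])); j=np.array([np.cos(a),np.sin(a),0]); f=np.array([-j[1],j[0],0])
for x,y in [(270,415),(270,405),(268,332),(268,305)]:
    q=onplane('side',200+x/4,80+y/4,p,j); print((x,y),'along',np.dot(q-p,f).round(4),'z rel',(q-p)[2].round(4))
im=r.camera('top')[:,:,::-1]; crop(im,"pics/t4.png",250,110,400,260,4)
im=r.camera('side')[:,:,::-1]; crop(im,"pics/s5.png",240,130,300,200,8)
E
```

```text
(270, 415) along 0.0739 z rel -0.0462
(270, 405) along 0.0717 z rel -0.0375
(268, 332) along 0.0368 z rel 0.0149
(268, 305) along 0.0312 z rel 0.0379
```

View pics/s5.png

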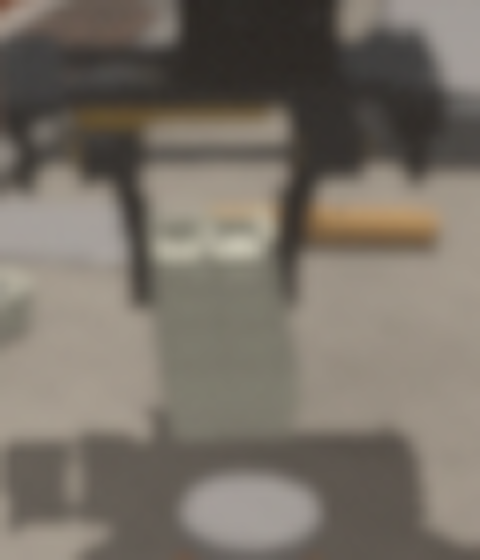

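View pics/t4.png

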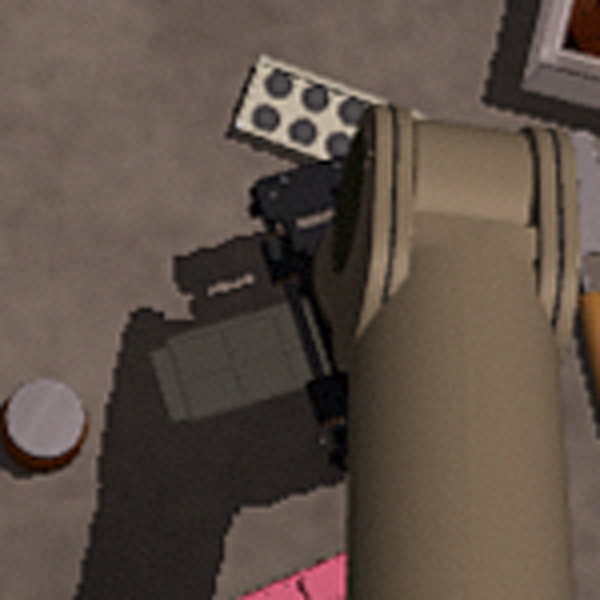

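Run:
```python
from tilt import *
s=st(); p=s['ee_pos']; a=np.radians(yaw(s['eef_rot'])); j=np.array([np.cos(a),np.sin(a),0]); f=np.array([-j[1],j[0],0])
q=onplane('top',250+163/4,110+387/4,p,j); print(q)
for z in (.02,.035,.05,.065,.08):
    q=onz('top',250+163/4,110+387/4,z); print(z,q.round(4),'along',np.dot(q-p,f).round(4),'lat',np.dot(q-p,j).round(4))
    t=proj('side',q);print('side px',t.round(1), 's5',(t-[240,130])*8)
```

```text
[ 0.43790723 -0.16343351  0.06471237]
0.02 [ 0.4443 -0.1676  0.02  ] along 0.1056 lat 0.0049
side px [266.7 195.5] s5 [213.49746628 523.77247654]
0.035 [ 0.4421 -0.1662  0.035 ] along 0.1075 lat 0.0033
side px [267.3 192. ] s5 [218.44661924 496.15490609]
0.05 [ 0.44   -0.1648  0.05  ] along 0.1094 lat 0.0016
side px [267.9 188.5] s5 [223.47577475 468.09090045]
0.065 [ 0.4379 -0.1634  0.065 ] along 0.1113 lat -0.0
side px [268.6 184.9] s5 [228.58688846 439.56954653]
0.08 [ 0.4357 -0.162   0.08  ] along 0.1133 lat -0.0017
side px [269.2 181.3] s5 [233.78198031 410.57957265]
```

Emit:
{"op": "drive_tool", "data": {
  "motion": [
    [1, 0, 0, 0],
    [2, 0, 0, 0],
    [3, 0, 0, 0],
    [4, 0, 0, 0],
    [4.7, 0, 0, 0],
    [4.7, 0, 0, 0],
    [4.7, 0, 0, 0]
  ]
}}

```text
time: 15.32
ee_pos: [0.4696, -0.27, 0.046]
eef_rot: [0.423, 0.567, -0.423, 0.566]
ft_force: [0.7, -0.7, -1.5]
width: 0.0564
```

Emit:
{"op": "drive_tool", "data": {
  "motion": [
    [0, 0, 0, 0],
    [0, 0, 0, 0],
    [0, 0, 0, 0],
    [0, 0, 0, 0],
    [0, 0, 0, 0],
    [0, 0, 0, 0]
  ],
  "force": 3
}}

```text
time: 15.82
ee_pos: [0.47, -0.2705, 0.0469]
eef_rot: [0.423, 0.566, -0.423, 0.567]
ft_force: [1.1, -0.5, -1.0]
width: 0.0563
```

Run:
```python
from h import *
s=st(); print(s['ee_pos'],s['ft_force'],s['torque'],s['width'])
im=r.camera('side')[:,:,::-1]; crop(im,"pics/s6.png",240,130,300,200,8)
im=r.camera('top')[:,:,::-1]; crop(im,"pics/t6.png",250,110,400,260,4)
```

```text
[ 0.4700336  -0.27053638  0.04686506] [ 1.07383446 -0.450194   -0.9517478 ] [-0.01241911 -0.24888583 -0.05940118] 0.05634386594680469
```

View pics/s6.png

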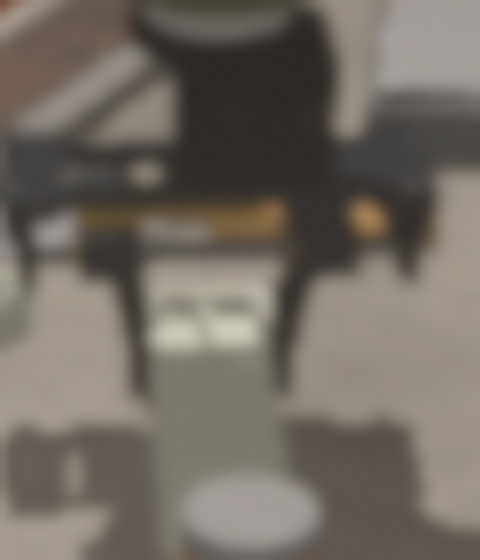

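View pics/t6.png

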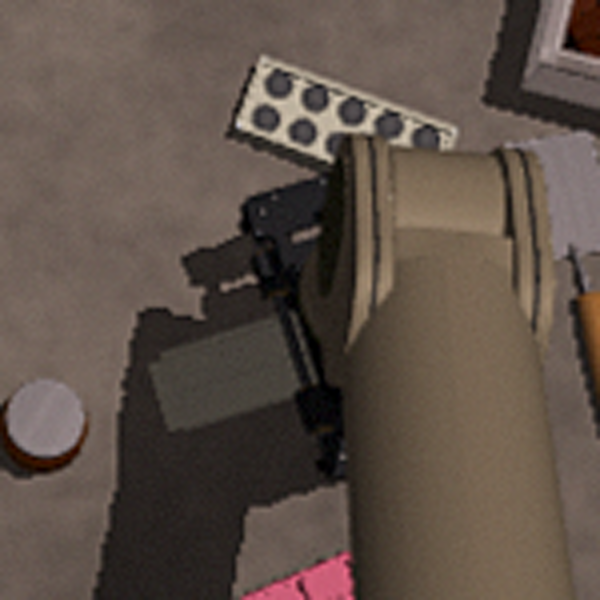

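Emit:
{"op": "drive_tool", "data": {
  "motion": [
    [0, 0, 0, 0],
    [0, 0, 0, 0],
    [0, 0, 0, 0],
    [0, 0, 0, 0],
    [-1, 0, 0, 0],
    [-2, 0, 0, 0],
    [-4, 0, 0, 0],
    [-6, 0, 0, 0],
    [-8, 0, 0, 0],
    [-11, 0, 0, 0],
    [-14, 0, 0, 0],
    [-14, 0, 0, 0],
    [-14, 0, 0, 0]
  ],
  "force": 25
}}

```text
time: 17.0
ee_pos: [0.4706, -0.2706, 0.1888]
eef_rot: [0.423, 0.565, -0.424, 0.568]
ft_force: [0.5, -0.5, -3.0]
width: 0.0558
```

Run:
```python
from h import *
s=st(); print(s['ee_pos'],s['ft_force'],s['torque'],s['width'],s['joint_positions'].round(2))
im=r.camera('side')[:,:,::-1]; crop(im,"pics/s7.png",240,80,300,180,6)
im=r.camera('top')[:,:,::-1]; crop(im,"pics/t7.png",250,110,400,260,4)
```

```text
[ 0.4706157  -0.27055159  0.18884874] [ 0.50887883 -0.53969311 -2.97855954] [-0.04820304 -0.08368443  0.0701784 ] 0.05582510290050914 [ 1.26  0.33 -0.97  1.71  0.29  1.25  0.51]
```

View pics/s7.png

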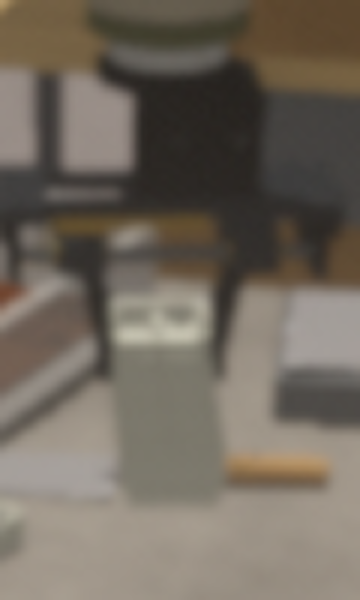

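View pics/t7.png

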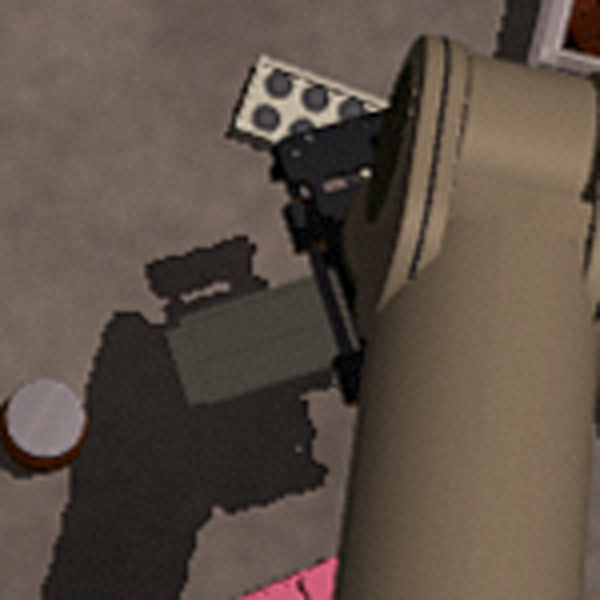

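```bash
cat > tip.py <<'E'
from h import *
def tri(tu,su):
    o1,d1=ray('top',*tu);o2,d2=ray('side',*su)
    A=np.c_[d1,-d2];k=np.linalg.lstsq(A,o2-o1,rcond=None)[0]
    a,b=o1+k[0]*d1,o2+k[1]*d2
    s=st(); p=s['ee_pos']; y=np.radians(yaw(s['eef_rot'])); j=np.array([np.cos(y),np.sin(y),0]); f=np.array([-j[1],j[0],0])
    q=(a+b)/2; print('pt',q.round(4),'gap',(a-b).round(4),'along',np.dot(q-p,f).round(4),'lat',np.dot(q-p,j).round(4),'dz',(q-p)[2].round(4))
    return q
E
python3 - <<'E'
from tip import *
tri((250+177/4-.4,110+366/4-.4),(240+170/6-.4,80+503/6-.4))
tri((250+(165+190)/8-.4,110+(328+405)/8-.4),(240+170/6-.4,80+500/6-.4))
E
```

```text
pt [ 0.4415 -0.1641  0.1443] gap [-0.0008 -0.0001 -0.0001] along 0.1096 lat 0.0033 dz -0.042
pt [ 0.4412 -0.1642  0.146 ] gap [-0.0015 -0.0002 -0.0002] along 0.1096 lat 0.003 dz -0.0403
```

Run:
```python
from h import *
for p in [(.44,-.06,.19),(.442,.1505,.17)]: print(tool(p).round(2))
```

```text
[ -0.37   3.14 -20.99]
[  1.63   9.29 -41.12]
```

Emit:
{"op": "drive_tool", "data": {
  "motion": [
    [0, 0.2, -2, 0.5],
    [0, 0.5, -4, 1.5],
    [0, 0.8, -6, 2.5],
    [0, 1, -8, 3.5],
    [0, 1.4, -10, 4.7],
    [0, 1.7, -12, 5.9],
    [0, 2, -14, 7.1],
    [0, 2.3, -16, 8.3],
    [0, 2.6, -18.5, 9.5],
    [0, 3.1, -21, 10.7],
    [0, 3.6, -23, 11.9],
    [0, 4.2, -25, 13.1],
    [0, 4.9, -27, 14.3],
    [0, 5.5, -29, 15.5],
    [0.2, 6.1, -31, 16.7],
    [0.5, 6.8, -33, 17.9],
    [0.8, 7.4, -35, 19],
    [1.1, 8, -37, 20],
    [1.4, 8.7, -39, 20],
    [1.6, 9.3, -41.1, 20]
  ]
}}

```text
time: 18.77
ee_pos: [0.4418, 0.1507, 0.1693]
eef_rot: [-0.705, -0.039, 0.707, -0.04]
ft_force: [0.6, -0.8, -1.4]
width: 0.0558
```

Emit:
{"op": "drive_tool", "data": {
  "motion": [
    [0, 0, 0, 0],
    [0, 0, 0, 0],
    [0, 0, 0, 0]
  ]
}}

```text
time: 19.02
ee_pos: [0.4421, 0.1496, 0.1699]
eef_rot: [-0.705, -0.04, 0.707, -0.04]
ft_force: [-0.1, 0.3, -1.9]
width: 0.0558
```

Run:
```python
from h import *
s=st(); print(s['ee_pos'],yaw(s['eef_rot']),s['ft_force'],s['width'],s['joint_positions'].round(2))
print(tool((.442,.1505,.17)).round(2))
im=r.camera('side')[:,:,::-1]; crop(im,"pics/s8.png",80,140,300,300,3.5)
im=r.camera('top')[:,:,::-1]; crop(im,"pics/t8.png",90,90,260,260,3.5)
```

```text
[0.44211073 0.14955931 0.16985761] -83.54140710653287 [-0.13176499  0.27089501 -1.88449862] 0.05577257419597145 [ 0.69  0.19 -1.19  1.91  0.19  1.17 -2.02]
[-0.01 -0.09  0.  ]
```

View pics/s8.png

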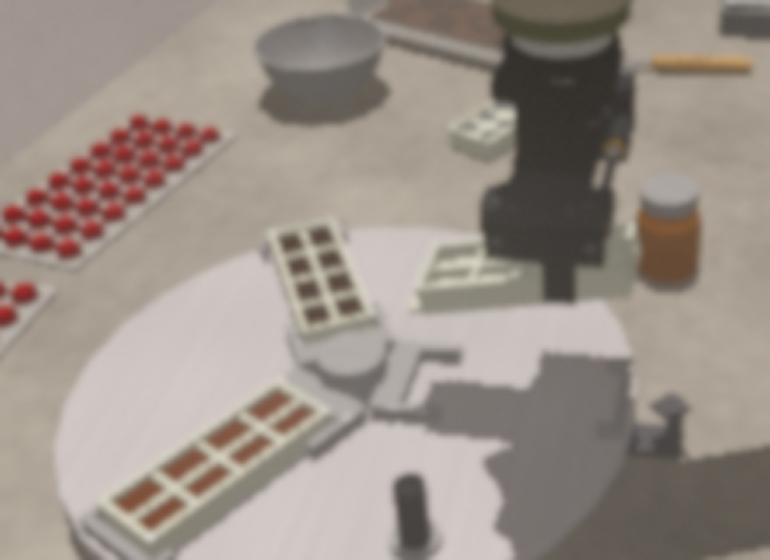

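View pics/t8.png

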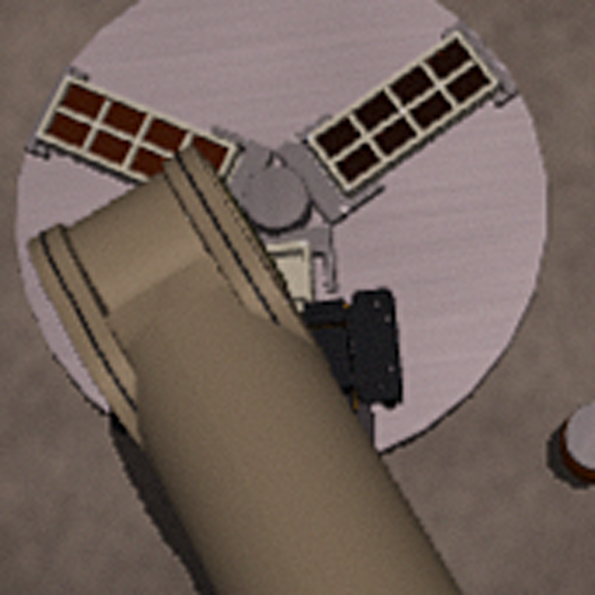

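```bash
cat > sidem.py <<'E'
from tilt import *
def m(pts,x0,y0,sc,latm=.028):
    s=st(); p=s['ee_pos']; y=np.radians(yaw(s['eef_rot'])); j=np.array([np.cos(y),np.sin(y),0]); f=np.array([-j[1],j[0],0])
    for (x,yy) in pts:
        q=onplane('side',x0+(x+.5)/sc-.5,y0+(yy+.5)/sc-.5,p-j*latm,j)
        print((x,yy),q.round(4),'along',np.dot(q-p,f).round(4),'dz',(q-p)[2].round(4))
E
python3 - <<'E'
from sidem import *
im=r.camera('side')[:,:,::-1]; crop(im,"pics/s9.png",190,195,270,235,9)
E
```

```text
(no output)
```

View pics/s9.png

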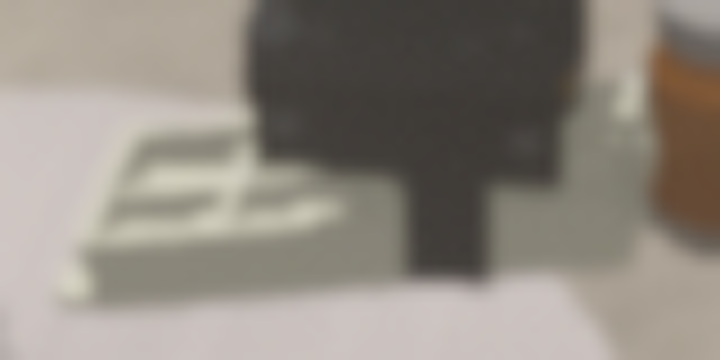

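Run:
```python
from sidem import *
m([(92,306),(635,263)],190,195,9)
print('tongue');m([(57,296)],190,195,9,.025)
print('top edges');m([(90,247)],190,195,9,.028)
print('finger tip');m([(412,280),(488,280)],190,195,9,.028)
```

```text
(92, 306) [0.5385 0.1879 0.1294] along 0.0995 dz -0.041
(635, 263) [0.3909 0.1715 0.1584] along -0.049 dz -0.012
tongue
(57, 296) [0.5494 0.1861 0.1294] along 0.1101 dz -0.0409
top edges
(90, 247) [0.5374 0.1878 0.1495] along 0.0984 dz -0.0209
finger tip
(412, 280) [0.4502 0.1781 0.1469] along 0.0107 dz -0.0234
(488, 280) [0.4298 0.1758 0.1489] along -0.0098 dz -0.0214
```

Run:
```python
from h import *
im=r.camera('top')[:,:,::-1]; crop(im,"pics/t9.png",155,145,205,195,12)
```

```text
(no output)
```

View pics/t9.png

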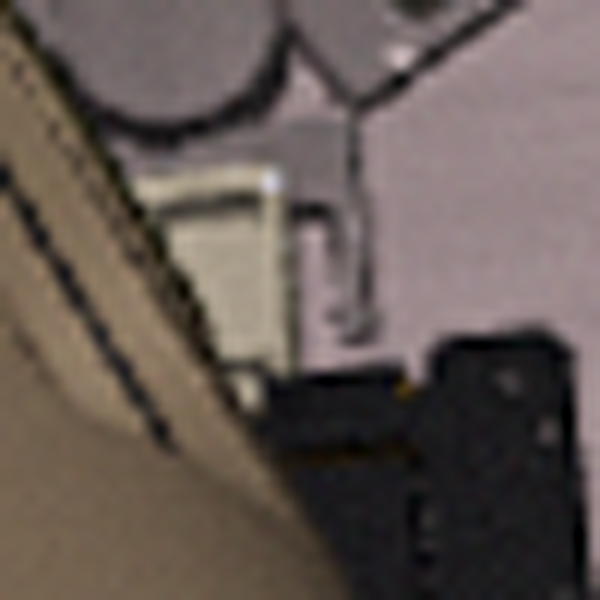

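Run:
```python
from h import *
s=st(); p=s['ee_pos']; y=np.radians(yaw(s['eef_rot'])); j=np.array([np.cos(y),np.sin(y),0]); f=np.array([-j[1],j[0],0])
for n,x,yy,z in [('blk',287,180,.152),('blk2',292,360,.160),('chIn',333,230,.049),('chIn2',340,310,.049),('chOut',368,250,.049),('lip edge',310,208,.049)]:
    q=onz('top',155+(x+.5)/12-.5,145+(yy+.5)/12-.5,z); print(n,q.round(4),'along',np.dot(q-p,f).round(4),'lat',np.dot(q-p,j).round(4))
# camera self check: hub & bay centre lateral
for q in [(.571,.165),(.405,.1463),(.6065,.169)]: 
    q=np.array([*q,p[2]]);print('lat of bay pts',np.dot(q-p,j).round(4),np.dot(q-p,f).round(4))
```

```text
blk [0.5469 0.1297 0.152 ] along 0.1014 lat 0.0309
blk2 [0.5061 0.1264 0.16  ] along 0.0605 lat 0.0296
chIn [0.5605 0.1345 0.049 ] along 0.1154 lat 0.0276
chIn2 [0.5416 0.1325 0.049 ] along 0.0964 lat 0.0276
chOut [0.5558 0.1263 0.049 ] along 0.1098 lat 0.0352
lip edge [0.5657 0.14   0.049 ] along 0.1212 lat 0.0228
lat of bay pts -0.0015 0.1292
lat of bay pts -0.0013 -0.0378
lat of bay pts -0.0016 0.1649
```

Emit:
{"op": "drive_tool", "data": {
  "motion": [
    [1.5, -0.1, 0, 0],
    [3, -0.2, 0, 0],
    [4.5, -0.3, 0, 0],
    [5.5, -0.3, 0, 0],
    [6.5, -0.3, 0, 0],
    [7.2, -0.3, 0, 0],
    [7.2, -0.3, 0, 0],
    [7.2, -0.3, 0, 0]
  ]
}}

```text
time: 19.88
ee_pos: [0.4423, 0.1532, 0.0986]
eef_rot: [-0.706, -0.04, 0.706, -0.04]
ft_force: [-0.2, 0.3, -1.7]
width: 0.0559
```

Run:
```python
from h import *
s=st(); print(s['ee_pos'],yaw(s['eef_rot']))
im=r.camera('top')[:,:,::-1]; cv2.imwrite('pics/t10f.png',im);crop(im,"pics/t10.png",155,145,205,195,12)
im=r.camera('side')[:,:,::-1]; crop(im,"pics/s10.png",180,210,270,260,8)
```

```text
[0.44229649 0.15322723 0.09863036] -83.54661604189789
```

View pics/t10.png

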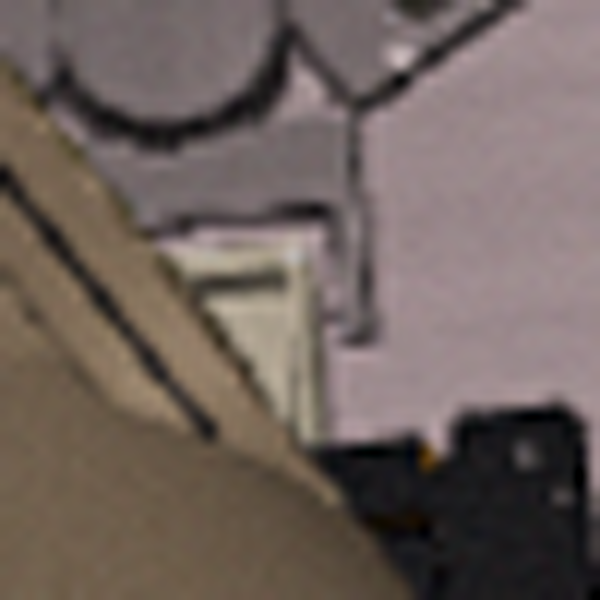

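View pics/s10.png

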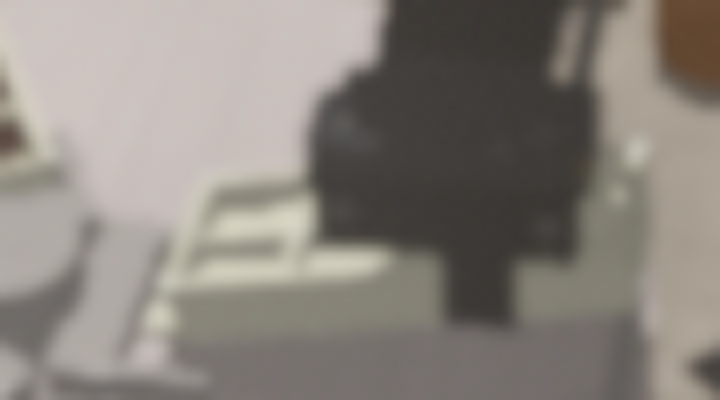

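Run:
```python
from h import *
s=st(); p=s['ee_pos']; y=np.radians(yaw(s['eef_rot'])); j=np.array([np.cos(y),np.sin(y),0]); f=np.array([-j[1],j[0],0])
for n,x,yy,z in [('blk',312,262,.079),('blk2',320,400,.086),('tongue corner',303,240,.06),('chIn',333,230,.049),('chIn2',340,310,.049),('lip edge',300,213,.049)]:
    q=onz('top',155+(x+.5)/12-.5,145+(yy+.5)/12-.5,z); print(n,q.round(4),'along',np.dot(q-p,f).round(4),'lat',np.dot(q-p,j).round(4))
```

```text
blk [0.546  0.1348 0.079 ] along 0.1005 lat 0.03
blk2 [0.5128 0.1311 0.086 ] along 0.0672 lat 0.0299
tongue corner [0.5556 0.1398 0.06  ] along 0.1106 lat 0.0261
chIn [0.5605 0.1345 0.049 ] along 0.115 lat 0.0319
chIn2 [0.5416 0.1325 0.049 ] along 0.0959 lat 0.0318
lip edge [0.5646 0.1423 0.049 ] along 0.1198 lat 0.0247
```

Emit:
{"op": "drive_tool", "data": {
  "motion": [
    [0.3, -0.1, -0.3, 0],
    [0.6, -0.1, -0.5, 0],
    [0.9, -0.1, -0.5, 0],
    [1.2, -0.1, -0.5, 0],
    [1.4, -0.1, -0.5, 0],
    [1.6, -0.1, -0.5, 0],
    [1.6, -0.1, -0.5, 0],
    [1.6, -0.1, -0.5, 0]
  ]
}}

```text
time: 20.65
ee_pos: [0.447, 0.1548, 0.0825]
eef_rot: [-0.706, -0.04, 0.706, -0.04]
ft_force: [-0.8, -0.3, -2.2]
width: 0.0558
```

Emit:
{"op": "drive_tool", "data": {
  "motion": [
    [0.1, 0, 0, 0],
    [0.2, 0, 0, 0],
    [0.2, 0, 0, 0]
  ]
}}

```text
time: 20.9
ee_pos: [0.4471, 0.1548, 0.0806]
eef_rot: [0.706, 0.04, -0.706, 0.04]
ft_force: [-1.8, 0.0, 1.6]
width: 0.0558
```

Run:
```python
from h import *
s=st(); print(s['ee_pos'],s['ft_force'],s['torque'])
im=r.camera('top')[:,:,::-1]; crop(im,"pics/t11.png",155,145,205,195,12)
im=r.camera('side')[:,:,::-1]; crop(im,"pics/s11.png",180,210,270,260,8)
```

```text
[0.44711919 0.15480075 0.08060675] [-1.80883506  0.0033803   1.6110609 ] [-0.04205766  0.20416248 -0.01135055]
```

View pics/t11.png

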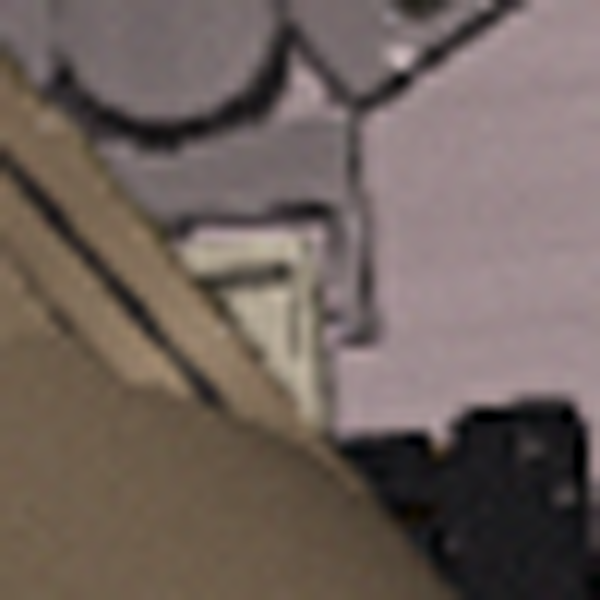

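View pics/s11.png

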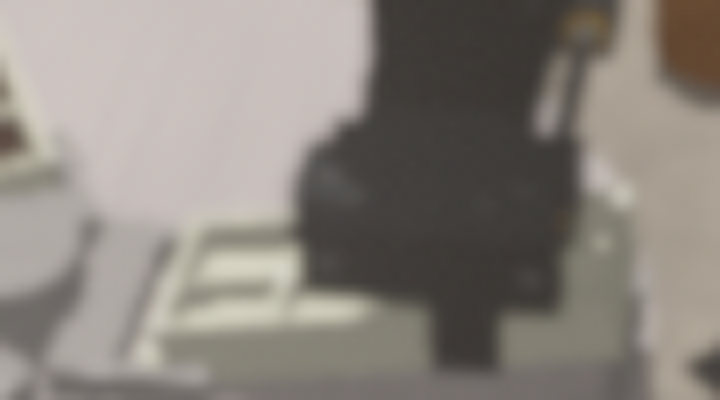

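Emit:
{"op": "drive_tool", "data": {
  "motion": [
    [-0.1, 0, -0.1, 0],
    [-0.1, 0, -0.3, 0],
    [-0.1, 0, -0.5, 0],
    [-0.1, 0, -0.7, 0],
    [-0.1, 0, -0.8, 0],
    [-0.1, 0, -0.8, 0]
  ]
}}

```text
time: 21.5
ee_pos: [0.4554, 0.1557, 0.0815]
eef_rot: [0.706, 0.04, -0.706, 0.04]
ft_force: [0.5, 0.2, -1.4]
width: 0.0555
```

Emit:
{"op": "drive_tool", "data": {
  "motion": [
    [0, 0, -0.1, 0],
    [0, 0, -0.2, 0],
    [0, 0, -0.2, 0],
    [0, 0, -0.2, 0]
  ]
}}

```text
time: 21.83
ee_pos: [0.4571, 0.1559, 0.0815]
eef_rot: [0.706, 0.04, -0.706, 0.04]
ft_force: [0.7, -0.8, -1.6]
width: 0.0559
```

Run:
```python
from h import *
s=st(); print(s['ee_pos'],s['ft_force'],s['torque'])
im=r.camera('top')[:,:,::-1]; crop(im,"pics/t12.png",155,145,205,195,12)
im=r.camera('side')[:,:,::-1]; crop(im,"pics/s12.png",180,210,270,260,8)
```

```text
[0.45714262 0.15587353 0.08154691] [ 0.65469632 -0.79393545 -1.57111077] [-0.01467901  0.03245645 -0.01693864]
```

View pics/t12.png

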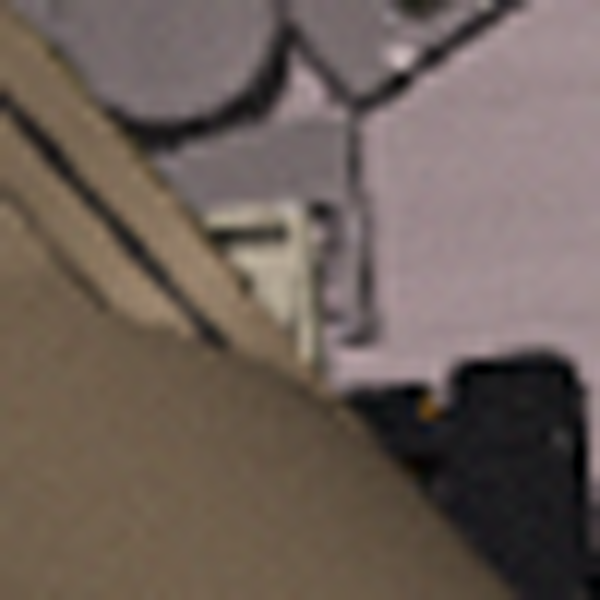

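View pics/s12.png

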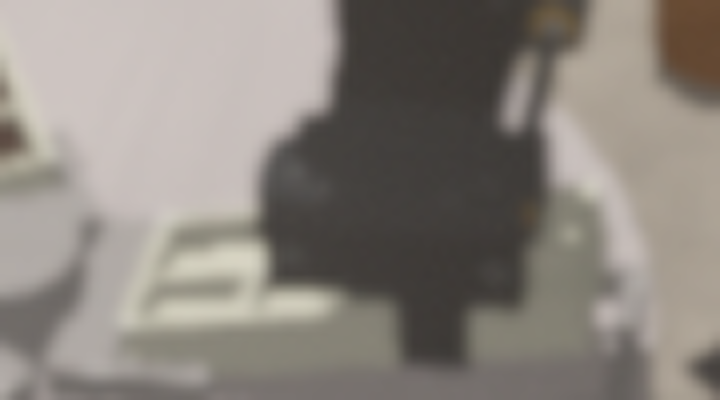

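Emit:
{"op": "drive_tool", "data": {
  "motion": [
    [0, 0, -0.1, 0],
    [0, 0, -0.2, 0],
    [0, 0, -0.2, 0]
  ]
}}

```text
time: 22.18
ee_pos: [0.4593, 0.1561, 0.0816]
eef_rot: [0.706, 0.04, -0.706, 0.04]
ft_force: [0.1, 0.3, -1.5]
width: 0.0559
```

Emit:
{"op": "drive_tool", "data": {
  "motion": [
    [0, 0, -0.1, 0],
    [0, 0, -0.1, 0],
    [0, 0, -0.1, 0]
  ]
}}

```text
time: 22.43
ee_pos: [0.46, 0.1562, 0.0815]
eef_rot: [-0.706, -0.04, 0.706, -0.04]
ft_force: [-1.3, -0.9, -0.5]
width: 0.0558
```

Emit:
{"op": "drive_tool", "data": {
  "motion": [
    [0, 0, -0.1, 0],
    [0, 0, -0.1, 0],
    [0, 0, -0.1, 0]
  ]
}}

```text
time: 22.68
ee_pos: [0.4602, 0.1562, 0.0813]
eef_rot: [-0.705, -0.04, 0.707, -0.04]
ft_force: [-4.5, -0.6, 1.3]
width: 0.0557
```

Emit:
{"op": "drive_tool", "data": {
  "motion": [
    [0, 0, -0.1, 0],
    [0, 0, -0.1, 0],
    [0, 0, -0.1, 0]
  ]
}}

```text
time: 22.93
ee_pos: [0.4602, 0.1562, 0.081]
eef_rot: [-0.705, -0.039, 0.707, -0.04]
ft_force: [-9.7, -2.7, 3.8]
width: 0.0554
```

Emit:
{"op": "drive_tool", "data": {
  "motion": [
    [0, 0, 0.2, 0],
    [0, 0, 0.4, 0],
    [0, 0, 0.4, 0],
    [0, 0, 0.4, 0]
  ],
  "force": 10
}}

```text
time: 23.27
ee_pos: [0.4583, 0.1559, 0.0817]
eef_rot: [0.706, 0.04, -0.706, 0.04]
ft_force: [0.5, 0.6, -1.3]
width: 0.0557
```

Emit:
{"op": "drive_tool", "data": {
  "motion": [
    [0.1, 0, 0.05, 0],
    [0.2, 0, 0.1, 0],
    [0.3, 0, 0.1, 0],
    [0.4, 0, 0.15, 0],
    [0.5, 0, 0.15, 0],
    [0.6, 0, 0.2, 0],
    [0.7, 0, 0.2, 0],
    [0.8, 0, 0.2, 0],
    [0.9, 0, 0.25, 0],
    [1.0, 0, 0.25, 0],
    [1.0, 0, 0.25, 0]
  ]
}}

```text
time: 24.18
ee_pos: [0.4554, 0.1557, 0.0713]
eef_rot: [-0.706, -0.04, 0.706, -0.04]
ft_force: [-0.8, -0.5, -0.2]
width: 0.0559
```

Run:
```python
from h import *
s=st(); print(s['ee_pos'],s['ft_force'],s['torque'])
im=r.camera('side')[:,:,::-1]; crop(im,"pics/s13.png",180,210,270,260,8)
```

```text
[0.45537005 0.15570865 0.07132305] [-0.79982839 -0.52355484 -0.23921766] [ 0.02815971  0.10348693 -0.03588852]
```

View pics/s13.png

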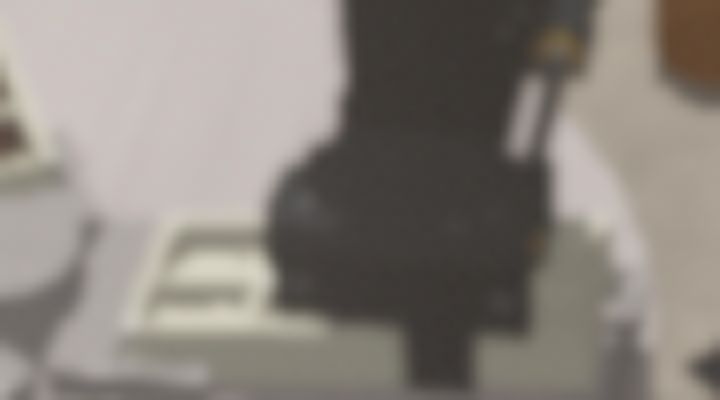

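Rotating in the pads as intended, tongue still in the groove. Continue lowering slowly.

Emit:
{"op": "drive_tool", "data": {
  "motion": [
    [0.1, 0, 0.05, 0],
    [0.2, 0, 0.05, 0],
    [0.3, 0, 0.1, 0],
    [0.4, 0, 0.1, 0],
    [0.5, 0, 0.15, 0],
    [0.6, 0, 0.15, 0],
    [0.7, 0, 0.15, 0],
    [0.8, 0, 0.2, 0],
    [0.9, 0, 0.2, 0],
    [1.0, 0, 0.2, 0],
    [1.0, 0, 0.2, 0]
  ]
}}

```text
time: 25.15
ee_pos: [0.4534, 0.1554, 0.0613]
eef_rot: [-0.706, -0.04, 0.706, -0.04]
ft_force: [-0.2, 0.1, -0.4]
width: 0.0558
```

Emit:
{"op": "drive_tool", "data": {
  "motion": [
    [0.1, 0, 0, 0],
    [0.2, 0, 0, 0],
    [0.25, 0, 0, 0],
    [0.25, 0, 0, 0]
  ]
}}

```text
time: 25.48
ee_pos: [0.4535, 0.1555, 0.0594]
eef_rot: [-0.706, -0.04, 0.706, -0.04]
ft_force: [-4.5, -0.8, 9.0]
width: 0.0562
```

Run:
```python
from h import *
s=st(); print(s['ee_pos'],s['ft_force'],s['torque'])
im=r.camera('side')[:,:,::-1]; crop(im,"pics/s14.png",180,210,270,260,8)
```

```text
[0.4534897  0.15545761 0.05937008] [-4.53280039 -0.75210614  8.95232044] [-0.36838319  0.92012649 -0.03466387]
```

View pics/s14.png

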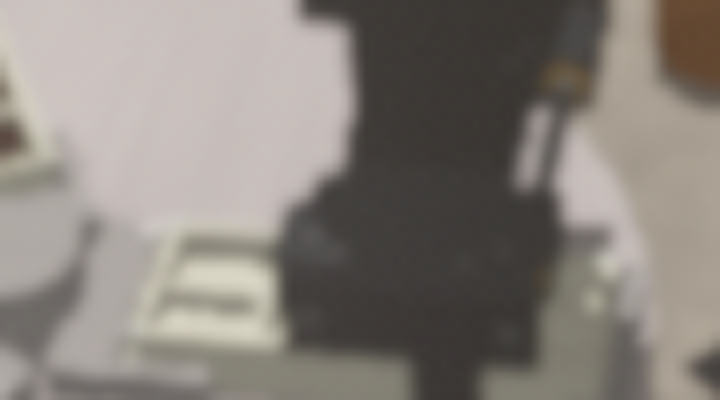

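Emit:
{"op": "drive_tool", "data": {
  "motion": [
    [0, 0, 0, 0],
    [0, 0, 0, 0],
    [0, 0, 0, 0],
    [0, 0, 0, 0]
  ],
  "force": 3
}}

```text
time: 25.87
ee_pos: [0.4537, 0.1555, 0.0591]
eef_rot: [0.706, 0.04, -0.706, 0.04]
ft_force: [-0.9, -0.7, 5.3]
width: 0.0561
```

Emit:
{"op": "drive_tool", "data": {
  "motion": [
    [0, 0, 0, 0],
    [0, 0, 0, 0],
    [0, 0, 0, 0],
    [0, 0, 0, 0],
    [0, 0, 0, 0],
    [0, 0, 0, 0]
  ],
  "grip": 40
}}

```text
time: 26.37
ee_pos: [0.4536, 0.1555, 0.059]
eef_rot: [0.706, 0.04, -0.706, 0.04]
ft_force: [0.5, -0.4, 0.3]
width: 0.0729
```

Emit:
{"op": "drive_tool", "data": {
  "motion": [
    [-0.5, 0, 0, 0],
    [-1.5, 0, 0, 0],
    [-3, 0, 0, 0],
    [-5, 0, 0, 0],
    [-8, 0, 0, 0],
    [-11, 0, 0, 0],
    [-14, 0, 0, 0],
    [-17, 0, 0, 0],
    [-18, 0, 0, 0],
    [-18, 0, 0, 0]
  ]
}}

```text
time: 27.2
ee_pos: [0.4547, 0.1562, 0.2421]
eef_rot: [0.708, 0.04, -0.704, 0.04]
ft_force: [0.4, 0.4, 0.4]
width: 0.0735
```

Emit:
{"op": "drive_tool", "data": {
  "motion": [
    [0, 3, 0, 0],
    [0, 6, 0, 0],
    [0, 9, 0, 0],
    [0, 12, 0, 0],
    [0, 15, 0, 0],
    [0, 18, 0, 0],
    [0, 21, 0, 0],
    [0, 24, 0, 0],
    [0, 27, 0, 0],
    [0, 30, 0, 0],
    [0, 30, 0, 0],
    [0, 30, 0, 0]
  ]
}}

```text
time: 28.2
ee_pos: [0.4866, -0.1439, 0.2378]
eef_rot: [-0.705, -0.039, 0.707, -0.038]
ft_force: [-0.7, 0.7, -0.2]
width: 0.0734
```

Run:
```python
from h import *
s=st(); print(s['time'],s['ee_pos'],s['ft_force'],s['joint_positions'].round(2))
im=r.camera('top')[:,:,::-1]; cv2.imwrite('pics/t15f.png',im);crop(im,"pics/t15.png",90,110,260,250,4.5)
im=r.camera('side')[:,:,::-1]; crop(im,"pics/s15.png",170,190,290,280,6)
```

```text
28.2 [ 0.48660348 -0.14387222  0.23780838] [-0.67839057  0.69979337 -0.16886633] [ 1.1   0.18 -0.99  1.73  0.16  1.31 -1.38]
```

View pics/t15.png

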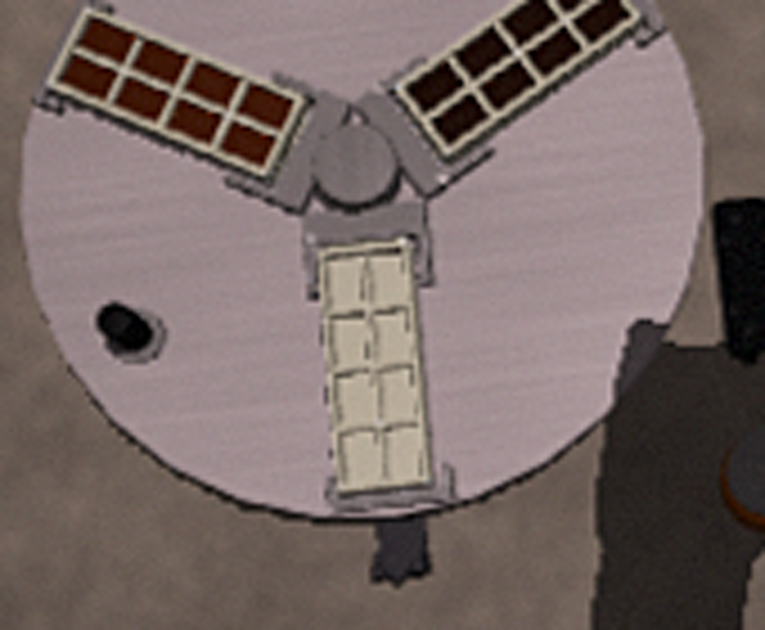

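View pics/s15.png

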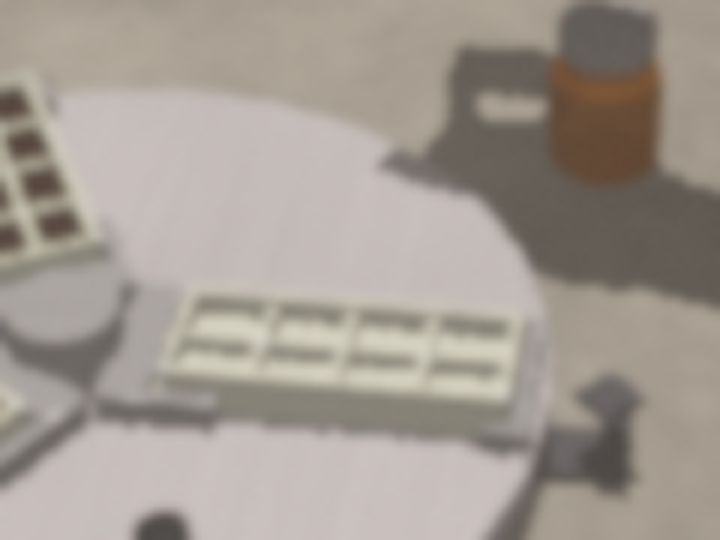

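Run:
```python
from h import *
C=lambda x,y:(90+(x+.5)/4.5-.5,110+(y+.5)/4.5-.5)
S=lambda x,y:(170+(x+.5)/6-.5,190+(y+.5)/6-.5)
top={'TL':(320,250),'TR':(410,240),'BL':(338,496),'BR':(430,487)}
P={k:onz('top',*C(*v),.059)[:2] for k,v in top.items()}
for k in P: print(k,P[k].round(4))
e1=(P['TL']+P['TR'])/2;e2=(P['BL']+P['BR'])/2
d=e1-e2;print('len',np.linalg.norm(d),'dir',np.degrees(np.arctan2(d[1],d[0])),'centre',(e1+e2)/2)
u=np.array([np.cos(np.radians(6.4)),np.sin(np.radians(6.4))]);W=np.array([.571,.165]);n=np.array([-u[1],u[0]])
for e in(e1,e2):print('from wall',(e-W)@u,'lat',(e-W)@n)
# height from both views: triangulate top corners
side={'TL':(160,383),'TR':(190,293),'BL':(515,403),'BR':(525,315)}
for k in top:
    o1,d1=ray('top',*C(*top[k]));o2,d2=ray('side',*S(*side[k]));a=np.linalg.lstsq(np.c_[d1,-d2],o2-o1,rcond=None)[0]
    print(k,((o1+a[0]*d1+o2+a[1]*d2)/2).round(4))
```

```text
TL [0.5539 0.1922]
TR [0.5603 0.1375]
BL [0.4029 0.1766]
BR [0.4083 0.1217]
len 0.15232259175862073 dir 5.917051372324519 centre [0.48137041 0.15698482]
from wall -0.01380586865332856 lat 0.0013837295520088004
from wall -0.16612304927704463 lat 0.0026676481264106054
TL [0.5544 0.1934 0.0507]
TR [0.5609 0.138  0.0543]
BL [0.402  0.1767 0.0574]
BR [0.409  0.1219 0.0582]
```

Run:
```python
from h import *
im=r.camera('side')[:,:,::-1]; crop(im,"pics/s16.png",190,230,270,270,9)
# predicted near lower/upper edges if flat in bay with 2 mm gap
u=np.array([np.cos(np.radians(6.4)),np.sin(np.radians(6.4)),0]);n=np.array([-u[1],u[0],0]);W=np.array([.571,.165,.035])
for a in(.014,.164):
  for l in(.028,-.028):
    for z in(0,.024):
      p=proj('side',W-u*a+n*l+[0,0,z]);print(a,l,z,((p-[190,230]+.5)*9-.5).round(0))
```

```text
0.014 0.028 0 [ 64. 250.]
0.014 0.028 0.024 [ 57. 187.]
0.014 -0.028 0 [113. 124.]
0.014 -0.028 0.024 [107.  62.]
0.164 0.028 0 [580. 297.]
0.164 0.028 0.024 [580. 233.]
0.164 -0.028 0 [604. 166.]
0.164 -0.028 0.024 [605. 104.]
```

View pics/s16.png

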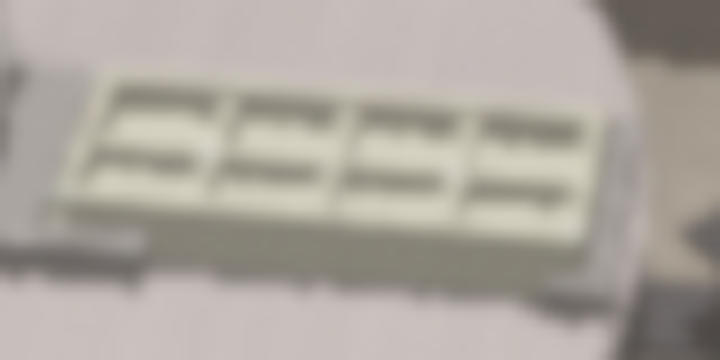

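Run:
```python
from h import *
im=r.camera('side')[:,:,::-1]; cv2.imwrite('pics/s17f.png',im); crop(im,"pics/s17.png",95,195,275,305,4.4)
crop("pics/t15f.png","pics/t17.png",95,85,245,225,5)
```

```text
(no output)
```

View pics/s17.png

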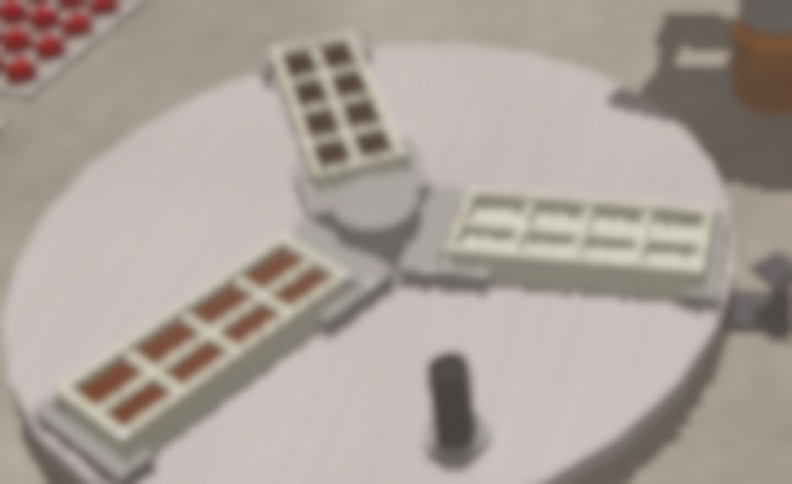

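View pics/t17.png

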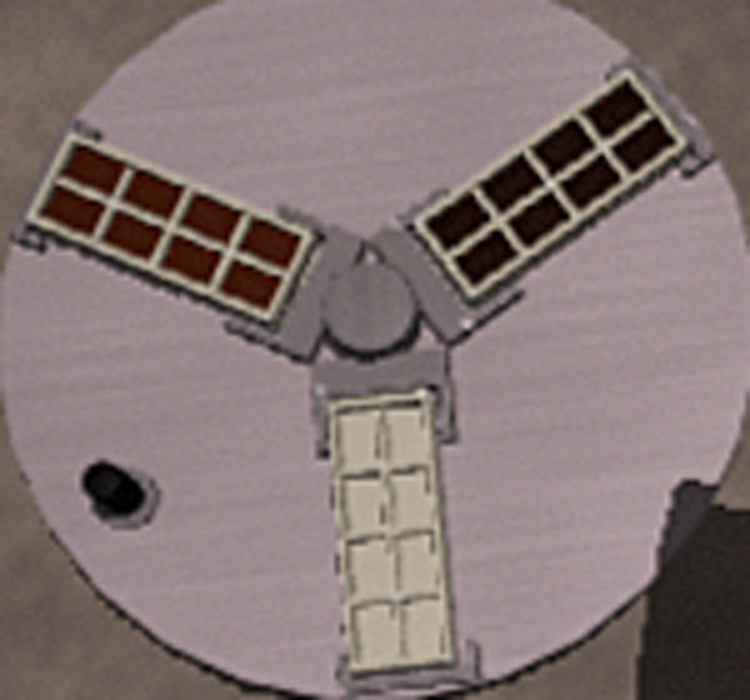

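Run:
```python
from h import *
T=lambda x,y:(95+(x+.5)/5-.5,85+(y+.5)/5-.5)
S=lambda x,y:(95+(x+.5)/4.4-.5,195+(y+.5)/4.4-.5)
for n,t,s in [('dark in1',(470,300),(410,157)),('dark in2',(417,237),(320,185)),('dark out1',(690,147),(358,32)),('dark out2',(632,70),(270,45)),
('red out1',(75,135),(60,393)),('red out2',(28,222),(120,450)),('red in1',(320,235),(285,235)),('red in2',(270,322),(355,275)),
('our in L',(332,407),(445,255)),('our in R',(432,392),(463,190)),('our out L',(350,672),(703,272)),('our out R',(452,662),(714,208))]:
    o1,d1=ray('top',*T(*t));o2,d2=ray('side',*S(*s));a=np.linalg.lstsq(np.c_[d1,-d2],o2-o1,rcond=None)[0]
    print(n,((o1+a[0]*d1+o2+a[1]*d2)/2).round(4),'gap',np.linalg.norm(o1+a[0]*d1-o2-a[1]*d2).round(4))
```

```text
dark in1 [0.6106 0.1166 0.0568] gap 0.0051
dark in2 [0.6529 0.149  0.0507] gap 0.0031
dark out1 [ 0.7    -0.0048  0.0588] gap 0.003
dark out2 [0.7472 0.0289 0.0614] gap 0.0025
red out1 [0.709  0.3415 0.054 ] gap 0.0007
red out2 [0.6592 0.3661 0.0514] gap 0.0002
red in1 [0.6508 0.2019 0.0557] gap 0.0
red in2 [0.5973 0.2265 0.0585] gap 0.0051
our in L [0.5537 0.1927 0.0526] gap 0.0011
our in R [0.5627 0.1377 0.0552] gap 0.0032
our out L [0.4043 0.177  0.0581] gap 0.0018
our out R [0.4103 0.1221 0.0591] gap 0.0006
```

Run:
```python
from h import *
print(r.close_job())
```

```text
the job is handed in; nothing more can be done
None
```

The job is done and handed in at about 28 s of the 64 s allowed. No verdict came back, so this rests on my own checks.

**What I did**
- **Turntable:** I turned it about 78° clockwise by the post, re-gripping once because the last joint was nearing its limit. The bay then measured 6.4° against the pointer's 5.8–6.4°, well within 0.1 rad.
- **Mould:** I picked up the white square-cavity mould with the tongue, gripping it off-centre. With a light grip the tongue end sagged to about 0.19 rad.
- **Placing:** I slid the tongue under the lip until I felt the back wall, backed off about 2 mm and lowered the other end slowly. Floor contact came at a tool height of 59.4 mm (58.7 mm expected for flat), and then I let go.

**Last checks**
- **Position:** the mould lies between the groove and the end stop, about 6° along the bay, with its tongue about 2 mm from the back wall. It is 1.4–2.7 mm off my estimate of the bay's middle, within measuring error.
- **Flatness not settled by the pictures:** its outer end measured about 5 mm higher, roughly 0.03 rad against the 0.035 limit. A mould that is fixed flat read about 6 mm in the same pictures, so I put this down to measuring error. The contact height also points to flat.
- **Bystanders:** the wrist felt no unexpected contacts and the jar looked unmoved. I did not re-measure the domed mould, jar or spatula at the end.
- **Robot:** the arm is lifted clear and touches nothing.

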